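# Pack a tin house and push it out of the jig

## Robot

A 6-joint arm with a two-finger parallel gripper is mounted at the origin on the work surface. World frame = base frame: x ahead of the robot, y to its left, z up, the work surface at z = 0. Lengths are in mm, angles in rad, forces in N, time in s.
With the tool pointing down it reaches from about 350 to 875 mm from the base axis. Payload 15.5 kg.
Tool frame: the origin (TCP) lies midway between the tips of the shut fingers; the grasp point (between the pads) lies bot.pinch_z behind it (bot.pinch_z is the distance from the TCP to the grasp point, in mm); z points along the fingers, y is the line along which they close (so a half turn about z gives the same grasp; the last joint's range is limited). The gripper opens to 85 mm and grips with 20 to 120 N. Pads are 22 mm wide; open, the fingers measure 114 mm over their backs; the gripper's body (76 mm by 85 mm) begins 54 mm behind the grasp point. The pads swing forward as they close: fully open they stand 13 mm farther back than shut.
Start: joints at [1.056, 0.494, 1.345, -0, 1.302, -0.096], TCP at [254.732, 570.735, 231.277] pointing down, gripper open.
Joint ranges: [-2.91, 2.91], [-0.82, 2.16], [0.22, 2.67], [-1.22, 4.37], [0.12, 2.79], [-3.08, 3.08]. Speed limits (rad/s): [1.89, 1.89, 2.57, 3.01, 3.01, 3.01].

## Interface

Orientations are given as a unit quaternion [w, x, y, z].
In Python, from workcell import bot, imaging, models gives the robot as it stands. The module is installed in compiled form; this text tells all that it offers.
- The arm moves only by the tool drive_tool, never from a script. Its arguments are lists of equal length, an entry for each row: "dp": the shift along the tool's x, y, z in cm, a list of three; "delta_rot": the turn, a rotation vector about the tool's x, y, z in degrees, a list of three; "jaw": the closure, from -1 (fully open) to 1 (shut). In form: {"dp": [[tx, ty, tz], ...], "delta_rot": [[ax, ay, az], ...], "jaw": [jaw, ...]}. A call has 1 to 10 rows; each row is the pose to reach, as a shift and turn from the pose commanded when the call began, along the tool's axes at that moment; what a row does not reach only later rows make up. A row lasts 1/8 s, in which the tool goes at most 62.5 mm and 10.7 degrees, less where a joint would pass 70% of its speed; a pose out of reach is approached as far as the arm can. A call with a gripper value outside its range is refused whole. The fingers move at their own pace and stop on an object; the grip force is fixed at half the most. Time passes only in rows, so rows that repeat a pose let the fingers close. It gives the time, the measured TCP pose, the force, the opening and the grip force at its end, in the units of the state.
- bot.get_obs(): the state, without advancing time (a new reading comes with each control period).
- imaging.grab_frame(name): name is "scene" or "top" or "wrist"; returns a dict with "img" (384x512x3 uint8, red, green, blue), "fx", "fy", "cx", "cy" (pixels), "R" (3x3) and "t" (3): a world point X has camera coordinates R X + t. Camera axes: x right, y down, z forward; pixel columns grow to the right and rows downward; lengths in mm; the calibration is good to about 2 mm. A picture is of the moment at which its call begins. There is no depth.
- bot.finish_job(): hands the job in; it is judged then, once.
Trained networks look in a picture, given as the dict that the camera call returned (one of the last four; its "shot" number tells which), for a name from the list of things; names that differ only in an ending like _2 or _b are one class to them, and where a whole thing is asked for, a point or a joint stands for the part that bears it (a point fixed in the world has none). Each returns a list of dicts, best first, with "confidence" (0 to 1); they miss things now and then, are a little off and sometimes report something else, mostly with a low value. They report only what shows in the picture. A call takes as long as a camera call. They do not tell look-alikes from the thing itself.
- models.outline_of(picture, name): "pixels" (384x512 bool, what is visible of it).
- models.tip_of(picture, name): "location" ([x, y, z] in mm, in world coordinates, good to about 4 mm: a listed point, or the origin of a listed thing).
The state is a dict: "time": time; "joints": joint angles; "joint_velocities": joint speeds; "tau": joint torques, N m; "ee_pos": TCP position; "orientation": TCP orientation; "ft_force": force on the tool from outside, world axes, zero at the start; "torque": the same for the moment, N m; "grip_width": finger opening in mm; "grasp_force": force on a finger pad.
Only numpy, scipy, OpenCV 4.12 (cv2) and the standard library are available. Lean on these libraries where they do the work, as an engineer would, in place of code of your own. Each camera call takes 0.05 s, during which the arm holds its last target. There are 200 camera calls.

## Task

Build the tin house in the pocket of the packing jig: the ground floor first, then every storey tin lying on the counter (two to four of them, in any order), then the stepped roof on top, all stacked squarely and lined up lengthwise with the jig (either way round; the storey tins are alike both ways up). Then push the sprung plunger through its full stroke so that the whole house slides out into the delivery bay in one piece, still squarely stacked, and let the plunger spring back home. Leave everything else on the counter as it is.

Things in the scene. Friction and masses are not known exactly. Their poses are not given: they have to be found in the camera images.
- jig: packing jig: fixed aluminium bed 290 (x: -135 to 155) x 96 (y) x 10 mm; origin on its underside below the pocket; x = pushing direction, away from the robot. Two steel rails along x (10 wide, tops 22 above the counter) leave a channel 70 wide. In it, from the robot's end: low cross bar, push-slide, pocket (bare metal), dark line, delivery bay (brown cork strip, flush, far end open)
- pocket (a point): centre of the pocket on the bed's surface (10 mm above the counter), axes as the jig's. A tin 80 mm long centred here has 4 mm between it and the plunger's front plate and 3 mm to each rail
- bay (a point): centre of the delivery bay on the bed's surface, 74 mm from the pocket's along the jig's x: here the house comes to stand at the plunger's full stroke
- plunger (a joint): sprung push-slide of the jig, m of travel along the jig's x: 0 = home (robot's end), 0.078 = full stroke, at its stop. Let go, it springs home in about 1 s. Spring 2.4 N at home to 8.6 N at full stroke, plus 40 N per m/s of damping, plus the house's friction. Its black front plate (58 mm wide, top 55 mm above the counter) has its face 44 mm behind the pocket's centre at home
- plunger_pad (a point): middle of the robot-side face of the plunger's upright black push paddle (48 mm wide in y, 8 thick, top 79 above the counter), 62 mm above the counter; moves with the plunger. Behind it the bed is clear but for the cross bar, top 22 mm above the counter. Push it along the jig's x
- ground_floor: ground floor of a tin toy house, closed rigid block, brick-red with white windows and a brown door on its x faces and a plain top, 80 (x) x 64 (y) x 40 mm high, 0.10 to 0.19 kg; origin at the centre of its underside, z up. It fits the channel only with its x along the jig's x (either way round)
- roof: stepped-gable roof tin, brick-red: three steps 12 mm high each, 80, 56 and 32 mm long in x from the bottom, all 64 mm wide in y, 36 mm high; its two stepped end faces look to +y and -y and are flat. Origin at the centre of its underside, z up
- storey1: storey tin, one of two to four alike (some may be absent): closed brick-red block with a row of white windows and a bare-metal round lid 42 mm across, flush in its top and another in its bottom (alike both ways up), 80 (x) x 64 (y) x 24 mm high, 0.07 to 0.12 kg; origin at the centre of the block, 12 mm above what it lies on
- storey2: storey tin, one of two to four alike (some may be absent): closed brick-red block with a row of white windows and a bare-metal round lid 42 mm across, flush in its top and another in its bottom (alike both ways up), 80 (x) x 64 (y) x 24 mm high, 0.07 to 0.12 kg; origin at the centre of the block, 12 mm above what it lies on
- storey3: storey tin, one of two to four alike (some may be absent): closed brick-red block with a row of white windows and a bare-metal round lid 42 mm across, flush in its top and another in its bottom (alike both ways up), 80 (x) x 64 (y) x 24 mm high, 0.07 to 0.12 kg; origin at the centre of the block, 12 mm above what it lies on
- storey4: storey tin, one of two to four alike (some may be absent): closed brick-red block with a row of white windows and a bare-metal round lid 42 mm across, flush in its top and another in its bottom (alike both ways up), 80 (x) x 64 (y) x 24 mm high, 0.07 to 0.12 kg; origin at the centre of the block, 12 mm above what it lies on
- jar: bystander, leave alone: closed amber glass jar, 48 across, 70 high (mm)
- tag_stand: bystander, leave alone: price-tag stand: dark steel foot 30 x 50 x 12 with a blank paper card 60 wide, 52 high in all (mm)
- tongs: bystander, leave alone: steel serving tongs lying flat, about 185 long, 10 high (mm)
- sample_dish: bystander, leave alone: white round dish, 90 across, 12 high, with five chocolates fixed on it, 34 high (mm)
- tablets: bystander, leave alone: pile of three gold-wrapped chocolate tablets, 80 x 150, 36 high (mm)
- ribbon_spool: bystander, leave alone: spool of red ribbon lying flat, 76 across, 30 high (mm)
There are look-alikes about, which are no part of the job. Leave any purple look-alike of the storey2 alone.

How it is judged:
By the outcome, as a careful person would: the job done as asked, in the order asked, and still so for the second after the job is handed in, with the robot touching nothing.
Of storey1, storey2, storey3, storey4 only 2 to 4 are there at a start; the rules pass over those that are not, and their reading is None.
At some moment in a run one of storey1, storey2, storey3, storey4 may be knocked a few centimetres aside while the robot is not near it.
It also fails if it takes over 210 s, if anything falls off the work surface, if the arm or the gripper's body presses on something with over 40 N, if the wrist force passes 120 N, or if a joint passes its speed limit or range.

## Working session

There is one attempt and no reset: what is moved stays moved. The work goes in short steps, Python scripts to look and compute and a tool call to move; the robot and the scene stay as the last step left them, time stands still between calls to the robot, and variables do not carry over. Pictures are saved under pics/ and viewed, at most 15 in all, crops included, and the job is handed in when it is done.

Besides the shell and the picture viewer there is one more tool, called by a JSON object that holds its "fn" and its "kwargs", one argument or row to a line. drive_tool: Moves the arm, as the interface text tells. Its arguments: {"type":"object","properties":{"dp":{"type":"array","items":{"type":"array","items":{"type":"number"}}},"delta_rot":{"type":"array","items":{"type":"array","items":{"type":"number"}}},"jaw":{"type":"array","items":{"type":"number"}}},"required":["dp","delta_rot","jaw"]}

```bash
mkdir -p pics; python3 - <<'E'
from workcell import bot, imaging, models
import cv2, numpy as np
o=bot.get_obs(); print({k:o[k] for k in('time','ee_pos','orientation','grip_width','ft_force')}, bot.pinch_z)
for n in('top','scene'):
    p=imaging.grab_frame(n); cv2.imwrite(f'pics/{n}0.png',cv2.resize(p['img'][:,:,::-1],(800,600)))
    print(n,p['fx'],p['cx'],p['cy'],np.round(p['R'],3).tolist(),np.round(p['t'],1))
    for t in('pocket','bay','plunger_pad','jig','ground_floor','roof','storey1'):
        print(t,[(np.round(d['location'],0).tolist(),round(d['confidence'],2)) for d in models.tip_of(p,t)])
E
```

```text
{'time': 0.0, 'ee_pos': array([254.56829434, 570.41198455, 230.68862924]), 'orientation': array([-1.96639665e-04,  2.08384218e-01,  9.78046847e-01, -5.86125524e-04]), 'grip_width': 85.35072426050941, 'ft_force': array([-0.17761685,  1.21286903,  0.16247909])} 18.700000000000003
top 411.3206313236093 257.33385633689306 192.10333004034814 [[-0.006, -1.0, 0.007], [-0.99, 0.005, -0.141], [0.141, -0.008, -0.99]] [  -9.3  497.5 1094.8]
pocket [([573.0, -6.0, 10.0], 0.65)]
bay [([655.0, -5.0, 11.0], 0.65), ([636.0, 438.0, 3.0], 0.55), ([582.0, 260.0, 12.0], 0.23)]
plunger_pad [([460.0, -12.0, 61.0], 0.57), ([238.0, -302.0, 2.0], 0.44), ([576.0, -11.0, 3.0], 0.28)]
jig [([575.0, -9.0, 2.0], 0.64)]
ground_floor [([457.0, 185.0, -2.0], 0.67)]
roof [([422.0, 382.0, 3.0], 0.92)]
storey1 [([603.0, -261.0, 15.0], 0.83), ([593.0, 130.0, 10.0], 0.69), ([587.0, 260.0, 11.0], 0.57), ([574.0, -8.0, 7.0], 0.26)]
scene 400.26049714169744 242.74018999783135 183.53023714582702 [[-0.661, 0.75, -0.021], [0.489, 0.41, -0.77], [-0.569, -0.519, -0.638]] [ 340.3 -182.1 1451.3]
pocket [([576.0, -8.0, 7.0], 0.92), ([643.0, -444.0, -0.0], 0.33)]
bay [([650.0, -3.0, 9.0], 0.61)]
plunger_pad [([463.0, -13.0, 62.0], 0.78), ([426.0, 381.0, 2.0], 0.42)]
jig [([579.0, -9.0, -1.0], 0.57)]
ground_floor [([460.0, 190.0, -2.0], 0.63)]
roof [([430.0, 384.0, 0.0], 0.69), ([762.0, -236.0, -2.0], 0.39)]
storey1 [([601.0, -263.0, 14.0], 0.95), ([596.0, 131.0, 11.0], 0.69), ([653.0, -5.0, 12.0], 0.62), ([248.0, 315.0, 6.0], 0.4)]
```

View pics/top0.png

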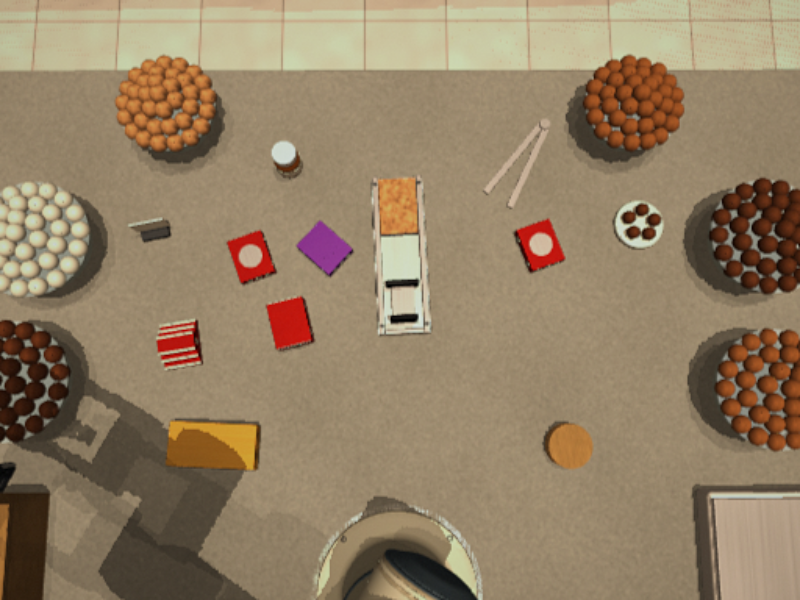

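View pics/scene0.png

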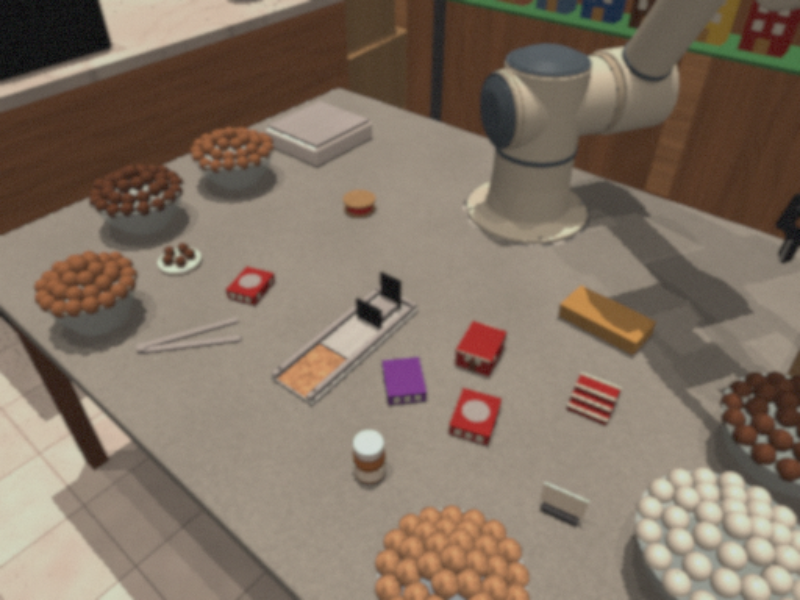

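The two pictures show two red storeys with lids at top-view (250,257) and (540,245). The ground floor is at (290,322), the roof at (180,343), the purple look-alike at (325,248), and the jig runs nearly along x at (400,255). Next I fit the poses.

```bash
cat > h.py <<'E'
from workcell import bot, imaging, models
import cv2, numpy as np
from scipy.optimize import minimize
from scipy.spatial.transform import Rotation as Ro
def proj(p,X):
    c=np.atleast_2d(X)@np.array(p['R']).T+np.array(p['t'])
    return np.c_[p['fx']*c[:,0]/c[:,2]+p['cx'],p['fy']*c[:,1]/c[:,2]+p['cy']]
def place(P,x,y,yaw):
    c,s=np.cos(yaw),np.sin(yaw); return np.asarray(P,float)@np.array([[c,s,0],[-s,c,0],[0,0,1]])+[x,y,0]
def box(lx,ly,z0,z1,cx=0): return [[cx+sx*lx/2,sy*ly/2,z] for sx in(-1,1) for sy in(-1,1) for z in(z0,z1)]
GF=box(80,64,0,40); ST=box(80,64,0,24)
RF=box(80,64,0,12)+box(56,64,12,24)+box(32,64,24,36)
def redmask(p):
    a=p['img'].astype(int); m=(a[...,0]>70)&(a[...,0]>2.2*a[...,1])&(a[...,0]>2.2*a[...,2]); return m.astype(np.uint8)
def blob(p,xyz,rad,m=None):
    """hull of red near a world point; rad in mm"""
    if m is None: m=redmask(p)
    u=proj(p,xyz)[0]; d=(np.array(p['R'])@xyz+p['t'])[2]; r=rad*p['fx']/d
    k=np.zeros_like(m); cv2.circle(k,tuple(int(v) for v in u),int(r),1,-1); m=m*k
    n,l,s,_=cv2.connectedComponentsWithStats(cv2.morphologyEx(m,cv2.MORPH_CLOSE,np.ones((3,3),np.uint8)))
    if n<2: return None
    i=[j for j in range(1,n) if s[j,4]>0.1*s[1:,4].max()]
    pts=np.argwhere(np.isin(l,i)&(m>0))[:,::-1]
    return cv2.convexHull(pts.astype(np.int32)),s[1:,4].max()
def render(p,P,S=4):
    h=cv2.convexHull(((proj(p,P)+.5)*S-.5).astype(np.float32)); im=np.zeros((384*S,512*S),np.uint8)
    cv2.fillPoly(im,[np.round(h).astype(np.int32)],1); return im
def fit(pics,P,x0,rad=75,S=4,z=12,masks=None):
    T=[]
    for i,p in enumerate(pics):
        if masks is None:
            m=redmask(p); b=blob(p,np.array([x0[0],x0[1],z]),rad,m)[0]
            k=np.zeros((384,512),np.uint8); cv2.fillPoly(k,[b],1)
        else: k=masks[i].astype(np.uint8)
        T.append(cv2.resize(k,None,fx=S,fy=S,interpolation=cv2.INTER_NEAREST))
    def f(v):
        e=0
        for p,t in zip(pics,T):
            r=render(p,place(P,v[0],v[1],v[2]/100),S); e+=1-(r&t).sum()/max((r|t).sum(),1)
        return e/len(pics)
    best=None
    for yaw in np.arange(x0[2]-90,x0[2]+90,30) if len(x0)>3 else [x0[2]]:
        v=[x0[0],x0[1],np.radians(yaw)*100]
        r=minimize(f,v,method='Nelder-Mead',options=dict(initial_simplex=[v,[v[0]+8,v[1],v[2]],[v[0],v[1]+8,v[2]],[v[0],v[1],v[2]+12]],xatol=.1,fatol=1e-4,maxiter=120))
        if best is None or r.fun<best.fun: best=r
    return np.round([best.x[0],best.x[1],np.degrees(best.x[2]/100)],1),round(best.fun,3)
def tool():
    o=bot.get_obs(); w,x,y,z=o['orientation']; return o,Ro.from_quat([x,y,z,w])
def goto(x,y,z,yaw,cmd=None):
    """print dp (cm), delta_rot (deg) to reach TCP pose: tool down, closing line (tool y) at world angle yaw (deg)"""
    o,R=tool(); best=None
    for k in(0,180):
        a=np.radians(yaw+k); Y=np.array([np.cos(a),np.sin(a),0]); Z=np.array([0,0,-1.]); X=np.cross(Y,Z)
        d=(R.inv()*Ro.from_matrix(np.c_[X,Y,Z])).as_rotvec(degrees=True)
        if best is None or np.linalg.norm(d)<np.linalg.norm(best): best=d
    print('dp',np.round(R.inv().apply(np.array([x,y,z])-o['ee_pos'])/10,2),'rot',np.round(best,2),'q6',round(o['joints'][5],2))
E
python3 - <<'E'
from h import *
pt=imaging.grab_frame('top'); ps=imaging.grab_frame('scene')
for n,P,x0,z in(('gf',GF,(459,187,0,1),20),('s',ST,(594,130,0,1),12),('s',ST,(590,258,0,1),12),('s',ST,(602,-262,0,1),12),('rf',RF,(426,383,0,1),15)):
    for q in([pt],[ps],[pt,ps]):
        try: print(n,*fit(q,P,x0,z=z))
        except Exception as e: print(n,e)
def crop(p,x,y,z=15,r=32):
    u,v=proj(p,[[x,y,z]])[0].astype(int); return cv2.resize(p['img'][v-r:v+r,u-r:u+r,::-1],(256,256),interpolation=cv2.INTER_CUBIC)
L=[(426,383),(459,187),(590,258)]
cv2.imwrite('pics/c.png',np.vstack([np.hstack([crop(p,*l) for l in L]) for p in(pt,ps)]))
E
```

```text
gf [461.  189.1  14.2] 0.081
gf [459.6 184.9  20. ] 0.205
gf [461.  187.7  16.1] 0.157
s 'NoneType' object is not subscriptable
s 'NoneType' object is not subscriptable
s 'NoneType' object is not subscriptable
s [582.7 261.8  20.9] 0.068
s [578.3 257.7  22.1] 0.149
s [582.6 260.7  21.1] 0.12
s [ 601.6 -263.7   20.4] 0.061
s [ 600.7 -264.5   31.7] 0.248
s [ 602.  -263.8   22. ] 0.165
rf [427.3 384.3   9.1] 0.149
rf [413.6 378.8  12.8] 0.326
rf [423.1 382.5  12.3] 0.243
```

View pics/c.png

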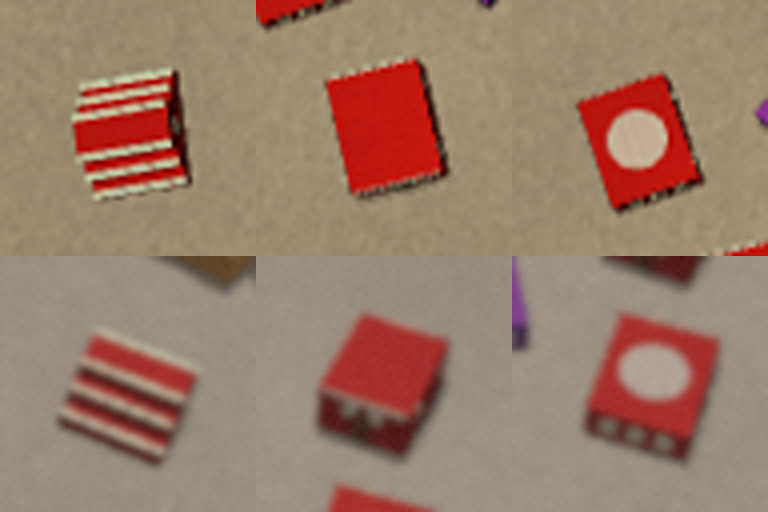

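The crops show the roof standing upright with white-edged steps, the ground floor with windows, and a storey with its lid. I move over the ground floor to refine the fit with the wrist camera.

```bash
python3 - <<'E'
from h import *
goto(461,189,230,104.2)
E
```

```text
dp [-34.4  -26.45   0.13] rot [  0.    -0.   -38.25] q6 -0.1
```

{"fn": "drive_tool", "kwargs": {
  "dp": [
    [-34.4, -26.4, 0],
    [-34.4, -26.4, 0],
    [-34.4, -26.4, 0],
    [-34.4, -26.4, 0],
    [-34.4, -26.4, 0],
    [-34.4, -26.4, 0],
    [-34.4, -26.4, 0],
    [-34.4, -26.4, 0],
    [-34.4, -26.4, 0],
    [-34.4, -26.4, 0]
  ],
  "delta_rot": [
    [0, 0, -38.2],
    [0, 0, -38.2],
    [0, 0, -38.2],
    [0, 0, -38.2],
    [0, 0, -38.2],
    [0, 0, -38.2],
    [0, 0, -38.2],
    [0, 0, -38.2],
    [0, 0, -38.2],
    [0, 0, -38.2]
  ],
  "jaw": [-1, -1, -1, -1, -1, -1, -1, -1, -1, -1]
}}

```text
time: 2.15
ee_pos: [460.6, 190.6, 231.3]
orientation: [-0.0, -0.124, 0.992, 0.0]
ft_force: [-0.4, 0.3, 0.5]
grip_width: 85.6
grasp_force: 0.0
```

```bash
python3 - <<'E'
from h import *
p=imaging.grab_frame('wrist')
o=bot.get_obs();print(o['time'],o['ee_pos'],p['fx'],np.round(p['R'],3).tolist(),p['t'],-np.array(p['R']).T@p['t'])
print(fit([p],GF,(461,189,14),z=20,rad=110))
v=fit([p],GF,(461,189,14),z=20,rad=110)[0]
im=p['img'][:,:,::-1].copy()
cv2.polylines(im,[cv2.convexHull(proj(p,place(GF,v[0],v[1],np.radians(v[2]))).astype(np.int32))],True,(0,255,0))
cv2.imwrite('pics/w1.png',im)
goto(v[0],v[1],10,v[2]+90)
E
```

```text
2.2 [460.59950472 190.66447577 231.25589449] 306.508228367063 [[-0.246, 0.969, -0.0], [0.917, 0.233, 0.324], [0.314, 0.079, -0.946]] [ -72.27866982 -511.40472706  221.43696746] [381.74770496 171.65163862 374.96364657]
(array([466.7, 191.5,  16.2]), np.float64(0.448))
dp [-0.62 -0.07 22.13] rot [ 0.01 -0.01 -1.95] q6 -1.55
```

View pics/w1.png

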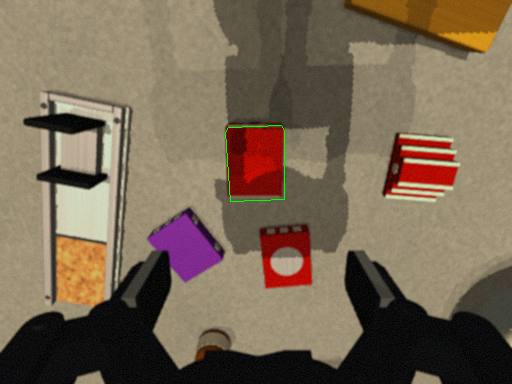

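The wrist view shows the ground floor at (255,162), and the box fit lies on it. The jig is at left (85,200). I take a view over the jig before grasping.

```bash
python3 - <<'E'
from h import *
p=imaging.grab_frame('wrist')
for r in(58,64,70): print(fit([p],GF,(461,189,15),z=20,rad=r))
goto(520,-7,230,92)
E
```

```text
(array([463.6, 188.7,  13.1]), np.float64(0.07))
(array([463.6, 188.7,  13.1]), np.float64(0.07))
(array([463.6, 188.7,  13.1]), np.float64(0.07))
dp [ -0.89 -20.61   0.12] rot [ 1.000e-02 -1.000e-02  1.225e+01] q6 -1.55
```

{"fn": "drive_tool", "kwargs": {
  "dp": [
    [-0.9, -20.6, 0],
    [-0.9, -20.6, 0],
    [-0.9, -20.6, 0],
    [-0.9, -20.6, 0],
    [-0.9, -20.6, 0],
    [-0.9, -20.6, 0]
  ],
  "delta_rot": [
    [0, 0, 12],
    [0, 0, 12],
    [0, 0, 12],
    [0, 0, 12],
    [0, 0, 12],
    [0, 0, 12]
  ],
  "jaw": [-1, -1, -1, -1, -1, -1]
}}

```text
time: 3.0
ee_pos: [519.9, -6.6, 231.2]
orientation: [-0.0, -0.019, 1.0, 0.0]
ft_force: [0.1, 0.2, 0.9]
grip_width: 85.3
grasp_force: 0.0
```

```bash
python3 - <<'E'
from h import *
p=imaging.grab_frame('wrist'); np.save('jig.npy',p,allow_pickle=True)
o=bot.get_obs();print(o['time'],o['ee_pos'])
for t in('pocket','bay','plunger_pad','jig'): print(t,[(np.round(d['location'],1).tolist(),round(d['confidence'],2)) for d in models.tip_of(p,t)])
im=cv2.resize(p['img'][:,:,::-1],(800,600),interpolation=cv2.INTER_CUBIC)
S=800/512
for yaw in [1.8]:
  Q=place([[-135,-48,10],[155,-48,10],[155,48,10],[-135,48,10]],576,-8,np.radians(yaw))
  cv2.polylines(im,[np.round(proj(p,Q)*S).astype(np.int32)],True,(0,255,0))
cv2.imwrite('pics/w2.png',im)
E
```

```text
3.05 [519.92622225  -6.52493735 231.2672787 ]
pocket [([574.6, -10.4, 9.0], 0.59)]
bay [([648.2, -2.2, 7.3], 0.8)]
plunger_pad [([458.1, -14.7, 56.5], 0.93)]
jig []
```

View pics/w2.png

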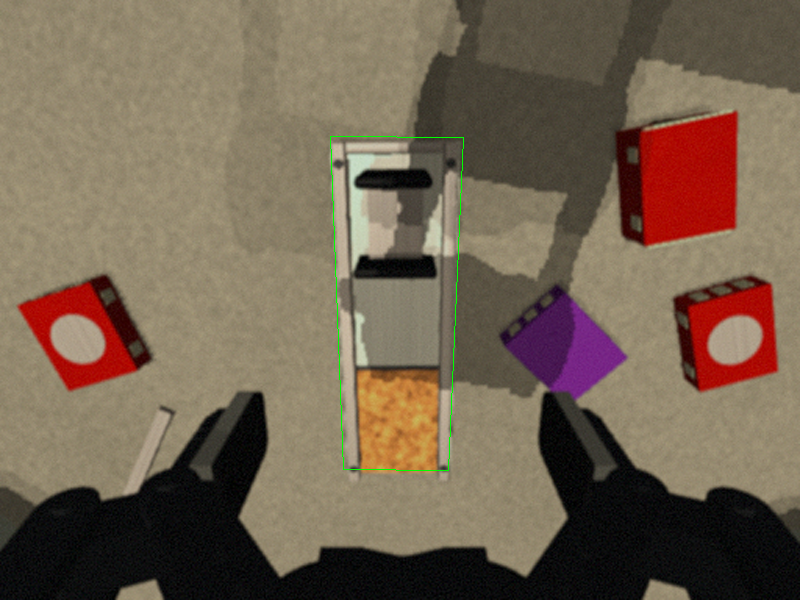

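```bash
python3 - <<'E'
from h import *
p=np.load('jig.npy',allow_pickle=True).item(); a=p['img'].astype(int)
R=np.array(p['R']);t=np.array(p['t']);C=-R.T@t
def back(u,v,z):
    d=R.T@np.array([(u-p['cx'])/p['fx'],(v-p['cy'])/p['fy'],1]); return C+d*(z-C[2])/d[2]
print(C)
m=(a[...,0]>a[...,2]*1.9)&(a[...,0]>150)&(a[...,1]<a[...,0]*.78); m[:225]=0;m[310:]=0;m[:,:215]=0;m[:,300:]=0
pts=[]
for v in range(240,298,4):
    c=np.flatnonzero(m[v]); L,Rr=back(c.min()-.5,v,10),back(c.max()+.5,v,10); pts.append((L+Rr)/2); 
    if v%16==0: print(v,L.round(1),Rr.round(1))
r=np.flatnonzero(m[:,256:272].any(1)); print('cork x',back(264,r.min()-.5,10)[0],back(264,r.max()+.5,10)[0])
pts=np.array(pts); k=np.polyfit(pts[:,0],pts[:,1],1); print('cork yaw',np.degrees(np.arctan(k[0])),'y@576',np.polyval(k,576), 'y@680',np.polyval(k,680))
im=p['img'][80:320,190:320,::-1]; im=cv2.resize(im,None,fx=5,fy=5,interpolation=cv2.INTER_CUBIC)
def ln(A,col,x=576,y=-8,yaw=1.8):
    q=(proj(p,place(A,x,y,np.radians(yaw)))-[190,80]+.5)*5-.5; cv2.polylines(im,[np.round(q).astype(np.int32)],len(A)>2,col)
for s in(-1,1):
    ln([[-135,s*35,22],[155,s*35,22]],(0,255,0)); ln([[-135,s*45,22],[155,s*45,22]],(255,0,0))
ln([[-135,-48,10],[155,-48,10],[155,48,10],[-135,48,10]],(0,0,255))
ln([[-44,-29,55],[-44,29,55]],(255,255,0))
cv2.imwrite('pics/w3.png',cv2.rotate(im,cv2.ROTATE_90_CLOCKWISE)[:, :][:, ::1][25:625,:][:, :800] if 0 else cv2.resize(cv2.rotate(im,cv2.ROTATE_90_CLOCKWISE),(800,433)))
E
```

```text
[438.54246924  -8.30899484 374.93309726]
240 [634.8 -39.3  10. ] [634.3 -27.3  10. ]
256 [659.1 -39.1  10. ] [656.4  30.1  10. ]
272 [684.3 -37.5  10. ] [681.6  31.7  10. ]
288 [710.6 -35.8  10. ] [707.8  33.3  10. ]
cork x 629.2180234824359 733.420992064031
cork yaw 9.456892335539212 y@576 -22.19341339799145 y@680 -4.87020967414189
```

View pics/w3.png

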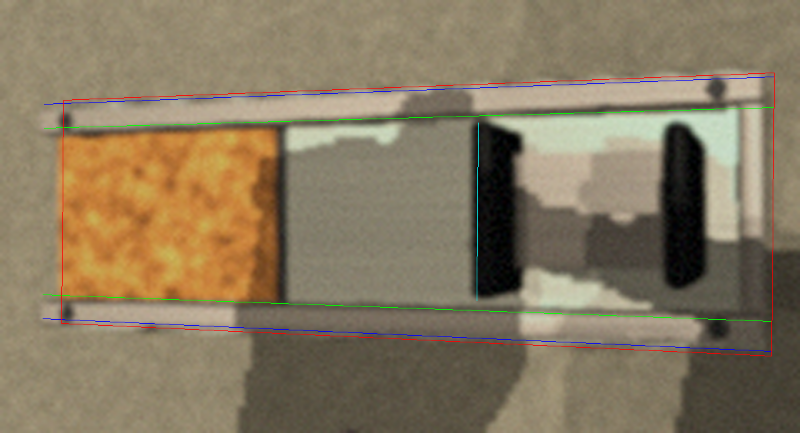

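```bash
cat > jf.py <<'E'
from h import *
from scipy.ndimage import map_coordinates
def jigfit(p,segs,x0=576):
    g=cv2.GaussianBlur(p['img'].astype(np.float32),(0,0),.7).mean(2) 
    s=np.linspace(-130,150,200)
    def sc(y,yaw):
        tot=0
        for yy,z in segs:
            A=lambda d:proj(p,place(np.c_[s,np.full(200,yy+d),np.full(200,z)],x0,y,np.radians(yaw)))
            f=lambda d:(lambda q:map_coordinates(g,[q[:,1],q[:,0]],order=1))(A(d))
            tot+=np.abs(f(.8)-f(-.8)).clip(0,40).mean()
        return tot
    G=[(sc(y,w),y,w) for y in np.arange(-14,0,.5) for w in np.arange(0,5.1,.25)]
    G.sort(reverse=True); return G[:4]
if __name__=='__main__':
    p=np.load('jig.npy',allow_pickle=True).item()
    print('wrist in',jigfit(p,[(35,10),(-35,10)])); print('wrist outer',jigfit(p,[(45,22),(-45,22)])); print('all',jigfit(p,[(35,10),(-35,10),(45,22),(-45,22),(35,22),(-35,22)]))
    t=imaging.grab_frame('top')
    print('top all',jigfit(t,[(35,10),(-35,10),(45,22),(-45,22),(35,22),(-35,22)]))
E
python3 jf.py
```

```text
wrist in [(np.float32(44.208557), np.float64(-7.5), np.float64(3.0)), (np.float32(42.678032), np.float64(-7.5), np.float64(3.25)), (np.float32(42.218357), np.float64(-7.0), np.float64(3.25)), (np.float32(42.030396), np.float64(-7.0), np.float64(3.0))]
wrist outer [(np.float32(23.919249), np.float64(-0.5), np.float64(2.5)), (np.float32(23.66886), np.float64(-0.5), np.float64(2.75)), (np.float32(23.576248), np.float64(-0.5), np.float64(2.25)), (np.float32(23.323368), np.float64(-0.5), np.float64(3.0))]
all [(np.float32(105.85345), np.float64(-6.5), np.float64(2.75)), (np.float32(103.407135), np.float64(-6.0), np.float64(2.75)), (np.float32(102.93627), np.float64(-6.5), np.float64(3.0)), (np.float32(102.552895), np.float64(-6.5), np.float64(2.5))]
top all [(np.float32(32.334362), np.float64(-14.0), np.float64(0.0)), (np.float32(32.152943), np.float64(-13.5), np.float64(0.25)), (np.float32(31.526958), np.float64(-13.5), np.float64(0.5)), (np.float32(31.434162), np.float64(-13.0), np.float64(0.75))]
```

```bash
python3 -c "
from h import *
goto(463.6,188.7,230,103.1);goto(463.6,188.7,16,103.1)"
```

```text
dp [ 4.9  19.82  0.13] rot [  0.     0.   -10.89] q6 -1.74
dp [ 4.9  19.82 21.53] rot [  0.     0.   -10.89] q6 -1.74
```

{"fn": "drive_tool", "kwargs": {
  "dp": [
    [4.9, 19.8, 0],
    [4.9, 19.8, 0],
    [4.9, 19.8, 0],
    [4.9, 19.8, 5],
    [4.9, 19.8, 10],
    [4.9, 19.8, 15],
    [4.9, 19.8, 18],
    [4.9, 19.8, 20],
    [4.9, 19.8, 21.5],
    [4.9, 19.8, 21.5]
  ],
  "delta_rot": [
    [0, 0, -10.9],
    [0, 0, -10.9],
    [0, 0, -10.9],
    [0, 0, -10.9],
    [0, 0, -10.9],
    [0, 0, -10.9],
    [0, 0, -10.9],
    [0, 0, -10.9],
    [0, 0, -10.9],
    [0, 0, -10.9]
  ],
  "jaw": [-1, -1, -1, -1, -1, -1, -1, -1, -1, -1]
}}

```text
time: 4.55
ee_pos: [463.6, 188.0, 15.7]
orientation: [-0.001, -0.114, 0.994, -0.0]
ft_force: [0.1, 1.0, 1.0]
grip_width: 85.4
grasp_force: 0.0
```

{"fn": "drive_tool", "kwargs": {
  "dp": [
    [0, 0, 0],
    [0, 0, 0],
    [0, 0, 0],
    [0, 0, 0],
    [0, 0, -2],
    [0, 0, -8],
    [0, 0, -12],
    [0, 0, -12]
  ],
  "delta_rot": [
    [0, 0, 0],
    [0, 0, 0],
    [0, 0, 0],
    [0, 0, 0],
    [0, 0, 0],
    [0, 0, 0],
    [0, 0, 0],
    [0, 0, 0]
  ],
  "jaw": [1, 1, 1, 1, 1, 1, 1, 1]
}}

```text
time: 5.55
ee_pos: [465.7, 188.4, 139.6]
orientation: [0.003, -0.114, 0.994, 0.0]
ft_force: [-0.8, 1.0, -2.4]
grip_width: 62.6
grasp_force: 67.6
```

```bash
cat >> h.py <<'E'
def held(P,bottom,dx=0):
    """fit held tin in wrist picture; returns offset (along jig x_tool-forward, lateral, yaw) relative to tool; bottom z below TCP z"""
    p=imaging.grab_frame('wrist'); o,R=tool(); T=o['ee_pos']; Y=R.apply([0,1,0]); yaw=np.degrees(np.arctan2(Y[1],Y[0]))-90
    yaw=(yaw+90)%180-90
    Q=np.array(P,float); Q[:,2]+=T[2]-bottom
    v,e=fit([p],Q,(T[0],T[1],yaw),z=T[2],rad=75); d=v[:2]-T[:2]; a=np.radians(yaw)
    print('held fwd %.1f lat %.1f yaw %.1f err %.3f'%(d@[np.cos(a),np.sin(a)],d@[-np.sin(a),np.cos(a)],v[2]-yaw,e),'T',T.round(1),'w',o['grip_width'].round(1),'toolyaw',yaw.round(1))
    return p,v,Q
E
python3 - <<'E'
from h import *
p,v,Q=held(GF,16)
im=p['img'][:,:,::-1].copy()
cv2.polylines(im,[cv2.convexHull(proj(p,place(Q,v[0],v[1],np.radians(v[2]))).astype(np.int32))],True,(0,255,0))
cv2.imwrite('pics/w4.png',im)
goto(578.5,-6.9,90,92.9);goto(578.5,-6.9,26,92.9)
E
```

```text
Traceback (most recent call last):
  File "h.py", line 63, in held
    print('held fwd %.1f lat %.1f yaw %.1f err %.3f'%(d@[np.cos(a),np.sin(a)],d@[-np.sin(a),np.cos(a)],v[2]-yaw,e),'T',T.round(1),'w',o['grip_width'].round(1),'toolyaw',yaw.round(1))
                                                                                                                                      ^^^^^^^^^^^^^^^^^^^^^
AttributeError: 'float' object has no attribute 'round'
```

```bash
sed -i "s/o\['grip_width'\].round(1),'toolyaw',yaw.round(1)/round(o['grip_width'],1),'toolyaw',round(yaw,1)/" h.py
python3 - <<'E'
from h import *
p,v,Q=held(GF,16)
im=p['img'][:,:,::-1].copy()
cv2.polylines(im,[cv2.convexHull(proj(p,place(Q,v[0],v[1],np.radians(v[2]))).astype(np.int32))],True,(0,255,0))
cv2.imwrite('pics/w4.png',im)
goto(578.5,-6.9,140,92.9);goto(578.5,-6.9,26,92.9)
E
```

```text
held fwd -1.4 lat 1.8 yaw 2.0 err 0.038 T [463.9 187.9 136.6] w 62.4 toolyaw 13.0
dp [ -6.76 -21.57  -0.33] rot [1.000e-02 6.000e-02 1.015e+01] q6 -1.53
dp [ -6.75 -21.57  11.07] rot [1.000e-02 6.000e-02 1.015e+01] q6 -1.53
```

View pics/w4.png

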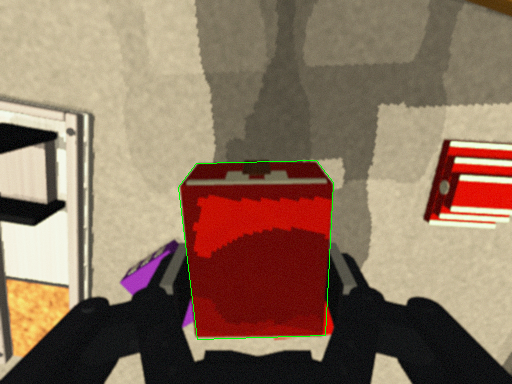

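{"fn": "drive_tool", "kwargs": {
  "dp": [
    [-6.7, -21.6, -0.4],
    [-6.7, -21.6, -0.4],
    [-6.7, -21.6, -0.4],
    [-6.7, -21.6, -0.4],
    [-6.7, -21.6, -0.4],
    [-6.7, -21.6, -0.4],
    [-6.7, -21.6, -0.4]
  ],
  "delta_rot": [
    [0, 0, 10.1],
    [0, 0, 10.1],
    [0, 0, 10.1],
    [0, 0, 10.1],
    [0, 0, 10.1],
    [0, 0, 10.1],
    [0, 0, 10.1]
  ],
  "jaw": [1, 1, 1, 1, 1, 1, 1]
}}

```text
time: 6.52
ee_pos: [577.1, -6.4, 139.7]
orientation: [-0.001, -0.026, 1.0, 0.0]
ft_force: [-0.6, 0.2, -1.3]
grip_width: 62.6
grasp_force: 67.5
```

```bash
python3 - <<'E'
from h import *
p,v,Q=held(GF,16)
p,v,Q=held(GF,16)
im=p['img'][:,:,::-1].copy()
cv2.polylines(im,[cv2.convexHull(proj(p,place(Q,v[0],v[1],np.radians(v[2]))).astype(np.int32))],True,(0,255,0))
for s in(-1,1):
    for y,z in((35,22),(45,22),(35,10)):
        q=proj(p,place([[-135,s*y,z],[-42,s*y,z]],577,-7,np.radians(2.9))).astype(np.int32); cv2.polylines(im,[q],False,(0,255,0) if z>10 else (255,0,0))
cv2.imwrite('pics/w5.png',cv2.resize(im[60:],(800,506)))
goto(578.5,-6.9,26,92.9)
E
```

```text
held fwd -3.1 lat 1.4 yaw 0.4 err 0.037 T [577.3  -6.4 139.9] w 62.9 toolyaw 3.0
held fwd -3.0 lat 1.3 yaw 0.9 err 0.037 T [577.5  -6.5 140.1] w 62.6 toolyaw 3.0
dp [-0.1  -0.04 11.41] rot [ 0.   -0.03  0.12] q6 -1.74
```

View pics/w5.png

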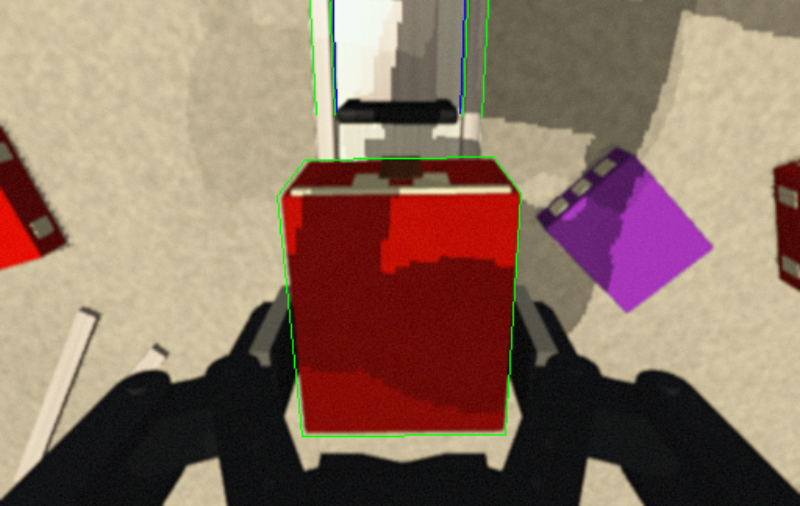

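{"fn": "drive_tool", "kwargs": {
  "dp": [
    [-0.2, -0.2, 3],
    [-0.2, -0.2, 7],
    [-0.2, -0.2, 9],
    [-0.2, -0.2, 9.8],
    [-0.2, -0.2, 9.8],
    [-0.2, -0.2, 9.8]
  ],
  "delta_rot": [
    [0, 0, 0.3],
    [0, 0, 0.3],
    [0, 0, 0.3],
    [0, 0, 0.3],
    [0, 0, 0.3],
    [0, 0, 0.3]
  ],
  "jaw": [1, 1, 1, 1, 1, 1]
}}

```text
time: 7.38
ee_pos: [580.6, -9.2, 43.2]
orientation: [0.001, -0.023, 1.0, -0.0]
ft_force: [1.0, 0.5, -1.6]
grip_width: 63.2
grasp_force: 67.3
```

{"fn": "drive_tool", "kwargs": {
  "dp": [
    [0, 0, 0.3],
    [0, 0, 0.6],
    [0, 0, 0.8],
    [0, 0, 0.8],
    [0, 0, 0.8]
  ],
  "delta_rot": [
    [0, 0, 0],
    [0, 0, 0],
    [0, 0, 0],
    [0, 0, 0],
    [0, 0, 0]
  ],
  "jaw": [1, 1, 1, 1, 1]
}}

```text
time: 8.0
ee_pos: [580.1, -9.3, 34.3]
orientation: [-0.0, -0.023, 1.0, -0.0]
ft_force: [0.5, -0.6, -2.4]
grip_width: 62.8
grasp_force: 67.3
```

Inside the rails without contact. I probe sideways to find the channel's middle.

{"fn": "drive_tool", "kwargs": {
  "dp": [
    [0, 0.1, 0],
    [0, 0.2, 0],
    [0, 0.3, 0],
    [0, 0.3, 0]
  ],
  "delta_rot": [
    [0, 0, 0],
    [0, 0, 0],
    [0, 0, 0],
    [0, 0, 0]
  ],
  "jaw": [1, 1, 1, 1]
}}

```text
time: 8.5
ee_pos: [580.0, -6.5, 34.3]
orientation: [0.0, -0.023, 1.0, -0.0]
ft_force: [0.2, -3.3, -1.4]
grip_width: 62.7
grasp_force: 67.5
```

{"fn": "drive_tool", "kwargs": {
  "dp": [
    [0, -0.2, 0],
    [0, -0.4, 0],
    [0, -0.5, 0],
    [0, -0.5, 0]
  ],
  "delta_rot": [
    [0, 0, 0],
    [0, 0, 0],
    [0, 0, 0],
    [0, 0, 0]
  ],
  "jaw": [1, 1, 1, 1]
}}

```text
time: 9.0
ee_pos: [580.2, -11.3, 34.3]
orientation: [-0.0, -0.023, 1.0, 0.0]
ft_force: [0.7, 0.2, -1.7]
grip_width: 62.4
grasp_force: 67.4
```

{"fn": "drive_tool", "kwargs": {
  "dp": [
    [0, -0.1, 0],
    [0, -0.1, 0],
    [0, -0.1, 0]
  ],
  "delta_rot": [
    [0, 0, 0],
    [0, 0, 0],
    [0, 0, 0]
  ],
  "jaw": [1, 1, 1]
}}

```text
time: 9.38
ee_pos: [580.2, -11.8, 34.3]
orientation: [-0.0, -0.023, 1.0, 0.0]
ft_force: [0.1, 5.2, -1.2]
grip_width: 62.6
grasp_force: 67.5
```

{"fn": "drive_tool", "kwargs": {
  "dp": [
    [0, -0.1, 0],
    [0, -0.1, 0],
    [0, -0.1, 0]
  ],
  "delta_rot": [
    [0, 0, 0],
    [0, 0, 0],
    [0, 0, 0]
  ],
  "jaw": [1, 1, 1]
}}

```text
time: 9.75
ee_pos: [580.3, -12.0, 34.3]
orientation: [0.0, -0.023, 1.0, 0.001]
ft_force: [0.2, 14.6, -0.7]
grip_width: 62.5
grasp_force: 67.7
```

```bash
python3 -c "
from h import *
o=bot.get_obs();print(o['torque'],o['ft_force'],o['ee_pos'])"
```

```text
[ 2.50329911 -0.13371937 -0.49475145] [ 0.23596713 14.64160629 -0.72439785] [580.25631935 -11.9938202   34.32341558]
```

{"fn": "drive_tool", "kwargs": {
  "dp": [
    [0, 0.4, 0],
    [0, 0.4, 0],
    [0, 0.4, 0.3],
    [0, 0.4, 0.5],
    [0, 0.4, 0.7],
    [0, 0.4, 0.8],
    [0, 0.4, 0.8]
  ],
  "delta_rot": [
    [0, 0, 0.6],
    [0, 0, 0.6],
    [0, 0, 0.6],
    [0, 0, 0.6],
    [0, 0, 0.6],
    [0, 0, 0.6],
    [0, 0, 0.6]
  ],
  "jaw": [1, 1, 1, 1, 1, 1, 1]
}}

```text
time: 10.62
ee_pos: [580.0, -9.4, 27.4]
orientation: [0.0, -0.018, 1.0, -0.0]
ft_force: [-7.6, -0.2, 23.0]
grip_width: 62.5
grasp_force: 70.6
```

{"fn": "drive_tool", "kwargs": {
  "dp": [
    [0, 0, -0.1],
    [0, 0, -0.1],
    [0, 0, -0.1],
    [0, 0, -0.1],
    [0, 0, -5],
    [0, 0, -11],
    [0, 0, -17],
    [0, 0, -20],
    [0, 0, -20]
  ],
  "delta_rot": [
    [0, 0, 0],
    [0, 0, 0],
    [0, 0, 0],
    [0, 0, 0],
    [0, 0, 0],
    [0, 0, 0],
    [0, 0, 0],
    [0, 0, 0],
    [0, 0, 0]
  ],
  "jaw": [-1, -1, -1, -1, -1, -1, -1, -1, -1]
}}

```text
time: 11.75
ee_pos: [581.2, -9.4, 228.7]
orientation: [0.002, -0.018, 1.0, -0.0]
ft_force: [0.2, 0.3, -1.3]
grip_width: 85.6
grasp_force: 0.0
```

```bash
python3 - <<'E'
from h import *
p=imaging.grab_frame('wrist'); pt=imaging.grab_frame('top'); o=bot.get_obs(); print(o['time'],o['ee_pos'])
G=np.array(GF,float)+[0,0,10]
print('gf wrist',fit([p],G,(578,-9,2),z=30,rad=75))
for q,n in((pt,'top'),(p,'wrist')):
  for s in((583,261,21),(602,-264,21)):
    try: print(n,fit([q],ST,s,z=12,rad=62))
    except Exception as e: print(n,'none')
im=p['img'][:,:,::-1]; cv2.imwrite('pics/w6.png',im)
E
```

```text
11.85 [579.78762666  -9.21682309 225.84844197]
gf wrist (array([578.9,  -8. ,   3.4]), np.float64(0.062))
top (array([583. , 261.5,  19.3]), np.float64(0.073))
top (array([ 601.9, -263.7,   21.1]), np.float64(0.064))
wrist (array([582.4, 274.4,  18.7]), np.float64(0.057))
wrist (array([ 608.1, -273.1,   21.9]), np.float64(0.173))
```

View pics/w6.png

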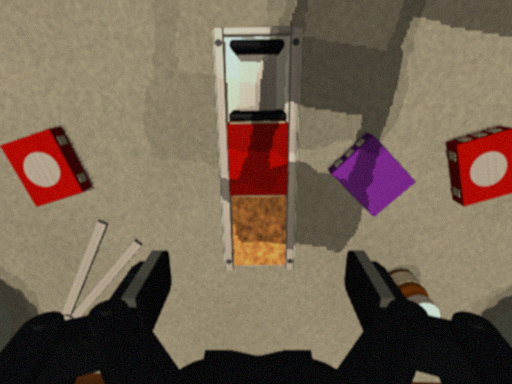

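The picture shows the ground floor square in the channel at (258,157). Next is the storey on the right-hand side (y<0).

```bash
python3 -c "
from h import *
goto(602,-264,230,111)"
```

```text
dp [ -1.31 -25.54  -0.42] rot [ 1.000e-02 -2.000e-02 -1.895e+01] q6 -1.73
```

{"fn": "drive_tool", "kwargs": {
  "dp": [
    [-1.3, -25.5, -0.4],
    [-1.3, -25.5, -0.4],
    [-1.3, -25.5, -0.4],
    [-1.3, -25.5, -0.4],
    [-1.3, -25.5, -0.4],
    [-1.3, -25.5, -0.4],
    [-1.3, -25.5, -0.4]
  ],
  "delta_rot": [
    [0, 0, -19],
    [0, 0, -19],
    [0, 0, -19],
    [0, 0, -19],
    [0, 0, -19],
    [0, 0, -19],
    [0, 0, -19]
  ],
  "jaw": [-1, -1, -1, -1, -1, -1, -1]
}}

```text
time: 12.72
ee_pos: [602.0, -262.1, 229.6]
orientation: [-0.0, -0.183, 0.983, 0.001]
ft_force: [0.1, 1.1, 0.6]
grip_width: 85.1
grasp_force: 0.0
```

```bash
python3 - <<'E'
from h import *
p=imaging.grab_frame('wrist'); o=bot.get_obs(); print(o['ee_pos'])
v,e=fit([p],ST,(602,-264,21),z=12,rad=75); print(v,e)
goto(v[0],v[1]-1.0,1,v[2]+90)
E
```

```text
[ 602.11059989 -262.01423431  229.91558899]
[ 603.1 -260.    19.4] 0.026
dp [-0.14  0.04 22.89] rot [ 0.05 -0.03  1.73] q6 -2.44
```

{"fn": "drive_tool", "kwargs": {
  "dp": [
    [-0.1, 0, 5],
    [-0.1, 0, 11],
    [-0.1, 0, 16],
    [-0.1, 0, 20],
    [-0.1, 0, 22],
    [-0.1, 0, 22.9],
    [-0.1, 0, 22.9]
  ],
  "delta_rot": [
    [0, 0, 1.7],
    [0, 0, 1.7],
    [0, 0, 1.7],
    [0, 0, 1.7],
    [0, 0, 1.7],
    [0, 0, 1.7],
    [0, 0, 1.7]
  ],
  "jaw": [-1, -1, -1, -1, -1, -1, -1]
}}

```text
time: 13.65
ee_pos: [603.6, -263.2, 2.0]
orientation: [0.0, -0.168, 0.986, -0.0]
ft_force: [1.3, 0.3, 0.7]
grip_width: 85.6
grasp_force: 0.0
```

{"fn": "drive_tool", "kwargs": {
  "dp": [
    [0, 0, 0],
    [0, 0, 0],
    [0, 0, 0],
    [0, 0, 0],
    [0, 0, -2],
    [0, 0, -8],
    [0, 0, -14],
    [0, 0, -14]
  ],
  "delta_rot": [
    [0, 0, 0],
    [0, 0, 0],
    [0, 0, 0],
    [0, 0, 0],
    [0, 0, 0],
    [0, 0, 0],
    [0, 0, 0],
    [0, 0, 0]
  ],
  "jaw": [1, 1, 1, 1, 1, 1, 1, 1]
}}

```text
time: 14.65
ee_pos: [605.7, -264.7, 148.2]
orientation: [0.004, -0.168, 0.986, -0.003]
ft_force: [-0.2, -0.6, -0.9]
grip_width: 62.4
grasp_force: 66.3
```

```bash
python3 - <<'E'
from h import *
held(ST,1);held(ST,1)
goto(579.5,-9.3,142,92.1)
E
```

```text
held fwd 2.1 lat -0.3 yaw -0.1 err 0.009 T [ 604.4 -264.   145.3] w 62.4 toolyaw 19.3
held fwd 1.7 lat 0.1 yaw 0.1 err 0.015 T [ 603.3 -263.5  143.1] w 62.2 toolyaw 19.3
dp [-6.17 24.77  0.08] rot [-0.08  0.1  17.24] q6 -2.41
```

```bash
sed -i 's/a\[...,0\]>70/a[...,0]>40/' h.py; python3 - <<'E'
from h import *
pt=imaging.grab_frame('top'); ps=imaging.grab_frame('scene')
G=np.array(GF,float)+[0,0,10]
v,e=fit([pt],G,(578,-9,2),z=30); print(v,e); print(fit([ps],G,(578,-9,2),z=30))
print('other storey top',fit([pt],ST,(583,261,20),rad=62))
out=[]
for p,nm in((pt,'t'),(ps,'s')):
    im=cv2.resize(p['img'][:,:,::-1],None,fx=6,fy=6,interpolation=cv2.INTER_CUBIC)
    for yaw,c in((np.radians(2.1),(0,255,0)),):
        q=(proj(p,place(G,578.5,-9.3,yaw))+.5)*6-.5
        for i,j in((0,1),(2,3),(4,5),(6,7),(0,2),(2,6),(6,4),(4,0),(1,3),(3,7),(7,5),(5,1)): cv2.line(im,*[tuple(int(t) for t in q[k]) for k in(i,j)],c,1)
    u=q.mean(0).astype(int); out.append(im[u[1]-190:u[1]+190,u[0]-190:u[0]+190])
cv2.imwrite('pics/gf.png',np.hstack(out))
E
```

```text
Traceback (most recent call last):
  File "h.py", line 32, in fit
    m=redmask(p); b=blob(p,np.array([x0[0],x0[1],z]),rad,m)[0]
                    ~~~~~~~~~~~~~~~~~~~~~~~~~~~~~~~~~~~~~~~^^^
TypeError: 'NoneType' object is not subscriptable
```

```bash
python3 -c "
from h import *
goto(680,-9,160,92.1)"
```

```text
dp [-15.72  21.4   -1.91] rot [ 0.05 -0.06 17.25] q6 -2.41
```

{"fn": "drive_tool", "kwargs": {
  "dp": [
    [-15.7, 21.4, -1.9],
    [-15.7, 21.4, -1.9],
    [-15.7, 21.4, -1.9],
    [-15.7, 21.4, -1.9],
    [-15.7, 21.4, -1.9],
    [-15.7, 21.4, -1.9],
    [-15.7, 21.4, -1.9],
    [-15.7, 21.4, -1.9]
  ],
  "delta_rot": [
    [0, 0, 17.2],
    [0, 0, 17.2],
    [0, 0, 17.2],
    [0, 0, 17.2],
    [0, 0, 17.2],
    [0, 0, 17.2],
    [0, 0, 17.2],
    [0, 0, 17.2]
  ],
  "jaw": [1, 1, 1, 1, 1, 1, 1, 1]
}}

```text
time: 15.85
ee_pos: [680.0, -10.9, 160.0]
orientation: [-0.0, -0.018, 1.0, -0.0]
ft_force: [-0.2, -0.5, -0.7]
grip_width: 62.3
grasp_force: 66.2
```

```bash
python3 - <<'E'
from h import *
p,v,Q=held(ST,1)
G=np.array(GF,float)+[0,0,10]
v2,e=fit([p],G,(578,-9,2),z=30,rad=58); print(v2,e)
im=p['img'][:,:,::-1].copy()
for A,w in((Q,v),(G,v2)):
    cv2.polylines(im,[cv2.convexHull(proj(p,place(A,w[0],w[1],np.radians(w[2]))).astype(np.int32))],True,(0,255,0))
cv2.imwrite('pics/w7.png',im)
E
```

```text
held fwd -0.8 lat 1.3 yaw -0.1 err 0.041 T [680.  -10.7 160.1] w 62.6 toolyaw 2.1
[577.   -8.3   3.2] 0.012
```

View pics/w7.png

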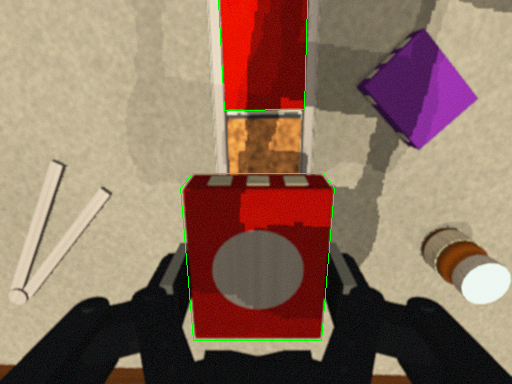

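```bash
python3 - <<'E'
from h import *
p=imaging.grab_frame('wrist'); o,R=tool(); T=o['ee_pos']
Q=np.array(ST,float); Q[:,2]+=T[2]-1
m=redmask(p); n,l=cv2.connectedComponents(m); u=proj(p,[T[0]-30,T[1],T[2]+23])[0].astype(int)
k=(l==l[u[1],u[0]]).astype(np.uint8); pts=np.argwhere(k)[:,::-1]; print(pts.min(0),pts.max(0),u)
h=np.zeros_like(k); cv2.fillPoly(h,[cv2.convexHull(pts.astype(np.int32))],1)
for dz in(-3,0,3): 
    v,e=fit([p],Q+[0,0,dz],(T[0],T[1],2.1),masks=[h]); print(dz,v,e,v[:2]-T[:2])
    q=cv2.convexHull(proj(p,place(Q+[0,0,dz],v[0],v[1],np.radians(v[2]))).astype(np.float32))[:,0]; print(q.min(0),q.max(0))
E
```

```text
[184 174] [332 337] [257 212]
-3 [680.3  -9.1   2. ] 0.015 [0.14075001 1.37245466]
[182.70805 173.44371] [333.09653 337.65137]
0 [679.7  -9.1   2.6] 0.043 [-0.45924999  1.37245466]
[180.0373  173.48811] [333.99783 341.68564]
3 [678.6  -9.3   0.9] 0.084 [-1.55924999  1.17245466]
[180.39711 172.19437] [338.28513 345.4051 ]
```

```bash
python3 -c "
from h import *
goto(577.2,-9.6,160,93);goto(577.2,-9.6,56,93)"
```

```text
dp [10.29  0.46  0.02] rot [-0.   -0.01 -0.93] q6 -1.71
dp [10.28  0.46 10.42] rot [-0.   -0.01 -0.93] q6 -1.71
```

{"fn": "drive_tool", "kwargs": {
  "dp": [
    [6, 0.3, 0],
    [10.3, 0.5, 0],
    [10.3, 0.5, 0],
    [10.3, 0.5, 4],
    [10.3, 0.5, 7],
    [10.3, 0.5, 9],
    [10.3, 0.5, 10],
    [10.3, 0.5, 10.4],
    [10.3, 0.5, 10.4],
    [10.3, 0.5, 10.4]
  ],
  "delta_rot": [
    [0, 0, -0.9],
    [0, 0, -0.9],
    [0, 0, -0.9],
    [0, 0, -0.9],
    [0, 0, -0.9],
    [0, 0, -0.9],
    [0, 0, -0.9],
    [0, 0, -0.9],
    [0, 0, -0.9],
    [0, 0, -0.9]
  ],
  "jaw": [1, 1, 1, 1, 1, 1, 1, 1, 1, 1]
}}

```text
time: 17.2
ee_pos: [577.7, -8.3, 57.0]
orientation: [0.001, -0.027, 1.0, -0.0]
ft_force: [0.3, 0.0, -0.7]
grip_width: 62.6
grasp_force: 66.2
```

{"fn": "drive_tool", "kwargs": {
  "dp": [
    [0, 0, 0.2],
    [0, 0, 0.3],
    [0, 0, 0.3],
    [0, 0, 0.3]
  ],
  "delta_rot": [
    [0, 0, 0],
    [0, 0, 0],
    [0, 0, 0],
    [0, 0, 0]
  ],
  "jaw": [1, 1, 1, 1]
}}

```text
time: 17.7
ee_pos: [577.3, -8.2, 53.3]
orientation: [-0.0, -0.027, 1.0, -0.0]
ft_force: [0.2, 0.1, -0.4]
grip_width: 62.8
grasp_force: 66.2
```

{"fn": "drive_tool", "kwargs": {
  "dp": [
    [0, -0.14, 0],
    [0, -0.14, 0.1],
    [0, -0.14, 0.2],
    [0, -0.14, 0.2]
  ],
  "delta_rot": [
    [0, 0, 0],
    [0, 0, 0],
    [0, 0, 0],
    [0, 0, 0]
  ],
  "jaw": [1, 1, 1, 1]
}}

```text
time: 18.2
ee_pos: [577.5, -9.8, 52.9]
orientation: [0.001, -0.027, 1.0, -0.0]
ft_force: [-9.3, -0.5, 32.0]
grip_width: 62.7
grasp_force: 70.1
```

{"fn": "drive_tool", "kwargs": {
  "dp": [
    [0, 0, -0.15],
    [0, 0, -0.15],
    [0, 0, -0.15],
    [0, 0, -0.15],
    [0, 0, -0.5],
    [0, 0, -4],
    [0, 0, -10],
    [0, 0, -16],
    [0, 0, -17.5],
    [0, 0, -17.5]
  ],
  "delta_rot": [
    [0, 0, 0],
    [0, 0, 0],
    [0, 0, 0],
    [0, 0, 0],
    [0, 0, 0],
    [0, 0, 0],
    [0, 0, 0],
    [0, 0, 0],
    [0, 0, 0],
    [0, 0, 0]
  ],
  "jaw": [1, -1, -1, -1, -1, -1, -1, -1, -1, -1]
}}

```text
time: 19.45
ee_pos: [577.6, -9.6, 226.9]
orientation: [0.001, -0.027, 1.0, -0.0]
ft_force: [-0.4, 0.6, -0.5]
grip_width: 85.2
grasp_force: 0.0
```

```bash
python3 - <<'E'
from h import *
imaging.grab_frame('wrist');imaging.grab_frame('wrist')
p=imaging.grab_frame('wrist'); pt=imaging.grab_frame('top'); o=bot.get_obs(); print(o['time'],o['ee_pos'])
H=box(80,64,10,74)
print('stack',fit([p],H,(577,-8,3),z=60,rad=80))
print(fit([pt],ST,(583,261,20),z=12,rad=62)); print(fit([p],ST,(583,261,20),z=12,rad=62))
cv2.imwrite('pics/w8.png',cv2.resize(p['img'][40:260,130:380,::-1],(750,660))[:600])
goto(583,261,230,110)
E
```

```text
19.65 [576.49046155  -9.51137179 224.4963364 ]
stack (array([579.4,  -8.2,   4.2]), np.float64(0.06))
(array([581.9, 261.6,  20.7]), np.float64(0.05))
(array([583.8, 264. ,  19.6]), np.float64(0.024))
dp [-2.09 26.98 -0.54] rot [  0.06  -0.16 -16.95] q6 -1.74
```

View pics/w8.png

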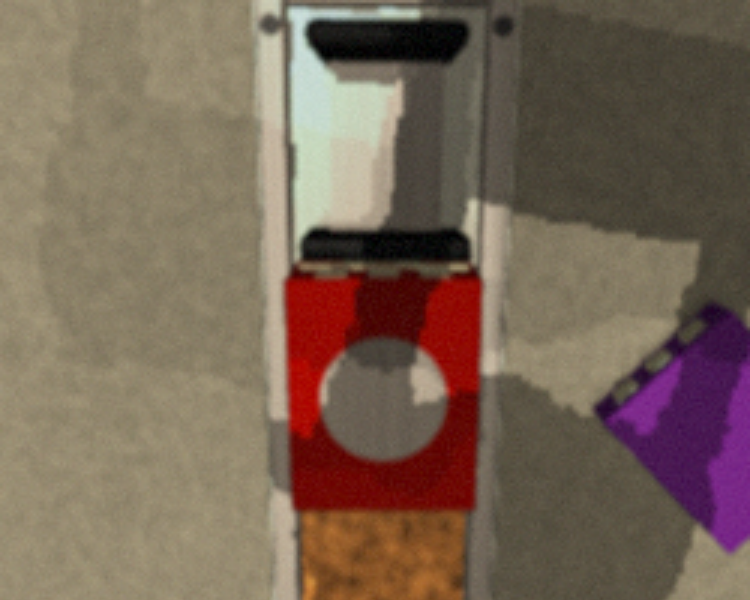

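The storey at (385,390) sits squarely over the ground floor. Next is the second storey.

{"fn": "drive_tool", "kwargs": {
  "dp": [
    [-2.1, 27, -0.5],
    [-2.1, 27, -0.5],
    [-2.1, 27, -0.5],
    [-2.1, 27, -0.5],
    [-2.1, 27, -0.5],
    [-2.1, 27, -0.5],
    [-2.1, 27, -0.5],
    [-2.1, 27, -0.5]
  ],
  "delta_rot": [
    [0, 0, -17],
    [0, 0, -17],
    [0, 0, -17],
    [0, 0, -17],
    [0, 0, -17],
    [0, 0, -17],
    [0, 0, -17],
    [0, 0, -17]
  ],
  "jaw": [-1, -1, -1, -1, -1, -1, -1, -1]
}}

```text
time: 20.65
ee_pos: [584.1, 259.7, 231.1]
orientation: [-0.0, -0.173, 0.985, -0.0]
ft_force: [-0.7, -0.3, -0.1]
grip_width: 85.7
grasp_force: 0.0
```

```bash
python3 - <<'E'
from h import *
for i in range(2):
    p=imaging.grab_frame('wrist'); o=bot.get_obs(); print(o['ee_pos'])
    v,e=fit([p],ST,(583,262,20),z=12,rad=66); print(v,e)
a=np.radians(v[2])
goto(v[0]+1.3*np.sin(a),v[1]-1.3*np.cos(a),1,v[2]+90)
E
```

```text
[584.11335255 259.86458278 231.21390604]
[584.1 261.7  20.3] 0.033
[584.10880991 260.08290825 231.30506488]
[584.3 261.9  20. ] 0.033
dp [-0.08  0.04 23.03] rot [-0.01 -0.01 -0.02] q6 -1.59
```

{"fn": "drive_tool", "kwargs": {
  "dp": [
    [-0.1, 0, 5],
    [-0.1, 0, 11],
    [-0.1, 0, 16],
    [-0.1, 0, 20],
    [-0.1, 0, 22],
    [-0.1, 0, 23],
    [-0.1, 0, 23]
  ],
  "delta_rot": [
    [0, 0, 0],
    [0, 0, 0],
    [0, 0, 0],
    [0, 0, 0],
    [0, 0, 0],
    [0, 0, 0],
    [0, 0, 0]
  ],
  "jaw": [-1, -1, -1, -1, -1, -1, -1]
}}

```text
time: 21.62
ee_pos: [585.3, 261.5, 1.8]
orientation: [0.0, -0.174, 0.985, 0.0]
ft_force: [-0.9, 0.3, 0.2]
grip_width: 85.0
grasp_force: 0.0
```

{"fn": "drive_tool", "kwargs": {
  "dp": [
    [0, 0, 0],
    [0, 0, 0],
    [0, 0, 0],
    [0, 0, 0],
    [0, 0, -2],
    [0, 0, -8],
    [0, 0, -14],
    [0, 0, -16],
    [0, 0, -16]
  ],
  "delta_rot": [
    [0, 0, 0],
    [0, 0, 0],
    [0, 0, 0],
    [0, 0, 0],
    [0, 0, 0],
    [0, 0, 0],
    [0, 0, 0],
    [0, 0, 0],
    [0, 0, 0]
  ],
  "jaw": [1, 1, 1, 1, 1, 1, 1, 1, 1]
}}

```text
time: 22.75
ee_pos: [585.9, 261.9, 164.5]
orientation: [0.002, -0.174, 0.985, 0.0]
ft_force: [-0.1, -1.0, -1.3]
grip_width: 62.3
grasp_force: 66.3
```

```bash
python3 - <<'E'
from h import *
held(ST,4);held(ST,4)
goto(680,-9.6,180,93)
E
```

```text
held fwd 0.8 lat 0.7 yaw -0.2 err 0.031 T [585.  261.6 162.6] w 62.4 toolyaw 20.1
held fwd 0.2 lat 1.0 yaw -0.1 err 0.023 T [584.5 261.3 161.3] w 62.6 toolyaw 20.0
dp [  0.32 -28.73  -1.87] rot [-0.000e+00 -1.000e-02  1.705e+01] q6 -1.59
```

```bash
python3 -c "
from h import *
goto(577.4,-9.7,161,93.1);goto(577.4,-9.7,82,93.1)"
```

```text
dp [  9.96 -25.22   0.03] rot [-0.000e+00 -1.000e-02  1.695e+01] q6 -1.59
dp [  9.96 -25.22   7.93] rot [-0.000e+00 -1.000e-02  1.695e+01] q6 -1.59
```

{"fn": "drive_tool", "kwargs": {
  "dp": [
    [10, -25.2, 0],
    [10, -25.2, 0],
    [10, -25.2, 0],
    [10, -25.2, 0],
    [10, -25.2, 0],
    [10, -25.2, 0],
    [10, -25.2, 3],
    [10, -25.2, 5],
    [10, -25.2, 6],
    [10, -25.2, 6]
  ],
  "delta_rot": [
    [0, 0, 17],
    [0, 0, 17],
    [0, 0, 17],
    [0, 0, 17],
    [0, 0, 17],
    [0, 0, 17],
    [0, 0, 17],
    [0, 0, 17],
    [0, 0, 17],
    [0, 0, 17]
  ],
  "jaw": [1, 1, 1, 1, 1, 1, 1, 1, 1, 1]
}}

```text
time: 24.1
ee_pos: [577.0, -8.6, 100.7]
orientation: [-0.001, -0.027, 1.0, 0.0]
ft_force: [-0.0, 0.2, -0.2]
grip_width: 62.6
grasp_force: 66.2
```

```bash
python3 -c "
from h import *
imaging.grab_frame('wrist');imaging.grab_frame('wrist');held(ST,4);goto(577.4,-9.7,79,93.1)"
```

```text
held fwd -3.7 lat 1.6 yaw -0.3 err 0.091 T [577.8  -9.3 102. ] w 62.1 toolyaw 3.1
dp [ 0.04 -0.04  2.3 ] rot [-0.01  0.06 -0.03] q6 -1.74
```

{"fn": "drive_tool", "kwargs": {
  "dp": [
    [0, 0, 1],
    [0, 0, 1.8],
    [0, 0, 2.2],
    [0, 0, 2.3],
    [0, 0, 2.3]
  ],
  "delta_rot": [
    [0, 0, 0],
    [0, 0, 0],
    [0, 0, 0],
    [0, 0, 0],
    [0, 0, 0]
  ],
  "jaw": [1, 1, 1, 1, 1]
}}

```text
time: 24.88
ee_pos: [577.4, -9.6, 78.3]
orientation: [-0.0, -0.027, 1.0, -0.0]
ft_force: [0.7, -0.1, -0.7]
grip_width: 62.5
grasp_force: 66.2
```

{"fn": "drive_tool", "kwargs": {
  "dp": [
    [0, -0.05, 0],
    [0, -0.05, 0.1],
    [0, -0.05, 0.1],
    [0, -0.05, 0.1]
  ],
  "delta_rot": [
    [0, 0, 0],
    [0, 0, 0],
    [0, 0, 0],
    [0, 0, 0]
  ],
  "jaw": [1, 1, 1, 1]
}}

```text
time: 25.38
ee_pos: [577.4, -10.1, 77.3]
orientation: [0.0, -0.027, 1.0, -0.0]
ft_force: [0.4, 0.1, -0.3]
grip_width: 62.5
grasp_force: 66.2
```

{"fn": "drive_tool", "kwargs": {
  "dp": [
    [0, 0.04, 0],
    [0, 0.04, 0.1],
    [0, 0.04, 0.15],
    [0, 0.04, 0.15]
  ],
  "delta_rot": [
    [0, 0, 0],
    [0, 0, 0],
    [0, 0, 0],
    [0, 0, 0]
  ],
  "jaw": [1, 1, 1, 1]
}}

```text
time: 25.88
ee_pos: [577.4, -9.6, 76.9]
orientation: [0.0, -0.027, 1.0, -0.0]
ft_force: [-6.7, 1.5, 21.9]
grip_width: 62.3
grasp_force: 69.0
```

Contact; release, lift and look.

{"fn": "drive_tool", "kwargs": {
  "dp": [
    [0, 0, -0.1],
    [0, 0, -0.1],
    [0, 0, -0.1],
    [0, 0, -0.1],
    [0, 0, -0.5],
    [0, 0, -4],
    [0, 0, -10],
    [0, 0, -15],
    [0, 0, -15],
    [0, 0, -15]
  ],
  "delta_rot": [
    [0, 0, 0],
    [0, 0, 0],
    [0, 0, 0],
    [0, 0, 0],
    [0, 0, 0],
    [0, 0, 0],
    [0, 0, 0],
    [0, 0, 0],
    [0, 0, 0],
    [0, 0, 0]
  ],
  "jaw": [1, -1, -1, -1, -1, -1, -1, -1, -1, -1]
}}

```text
time: 27.12
ee_pos: [577.0, -9.6, 225.5]
orientation: [-0.0, -0.027, 1.0, 0.0]
ft_force: [-0.3, -0.2, -0.3]
grip_width: 85.0
grasp_force: 0.0
```

```bash
python3 - <<'E'
from h import *
imaging.grab_frame('wrist')
p=imaging.grab_frame('wrist'); pt=imaging.grab_frame('top'); o=bot.get_obs(); print(o['time'],o['ee_pos'])
print('stack',fit([p],box(80,64,10,98),(577,-8,3),z=80,rad=80))
print('top roof',fit([pt],RF,(427,384,10),z=15))
print([(np.round(d['location']).tolist(),round(d['confidence'],2)) for d in models.tip_of(pt,'roof')])
cv2.imwrite('pics/w9.png',p['img'][:,:,::-1])
goto(427,384,228,101)
E
```

```text
27.275 [576.64061075  -9.56953752 224.53053436]
stack (array([577.1,  -8.3,   3. ]), np.float64(0.073))
top roof (array([425.9, 382.9,  11. ]), np.float64(0.129))
[([424.0, 381.0, 0.0], 0.61), ([239.0, -300.0, -2.0], 0.52)]
dp [12.86 40.1  -0.3 ] rot [ 0.03 -0.12 -7.95] q6 -1.74
```

View pics/w9.png

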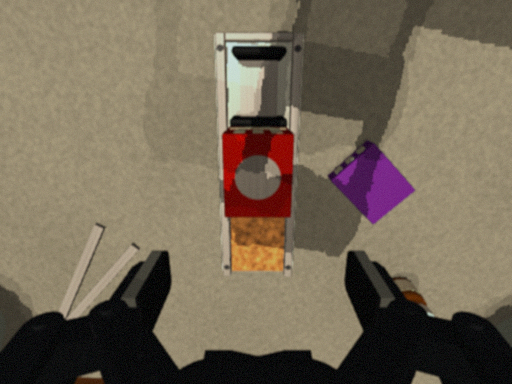

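The two-storey stack at (258,175) is square. Now to the roof.

{"fn": "drive_tool", "kwargs": {
  "dp": [
    [12.9, 40.1, -0.3],
    [12.9, 40.1, -0.3],
    [12.9, 40.1, -0.3],
    [12.9, 40.1, -0.3],
    [12.9, 40.1, -0.3],
    [12.9, 40.1, -0.3],
    [12.9, 40.1, -0.3],
    [12.9, 40.1, -0.3],
    [12.9, 40.1, -0.3],
    [12.9, 40.1, -0.3]
  ],
  "delta_rot": [
    [0, 0, -8],
    [0, 0, -8],
    [0, 0, -8],
    [0, 0, -8],
    [0, 0, -8],
    [0, 0, -8],
    [0, 0, -8],
    [0, 0, -8],
    [0, 0, -8],
    [0, 0, -8]
  ],
  "jaw": [-1, -1, -1, -1, -1, -1, -1, -1, -1, -1]
}}

```text
time: 28.58
ee_pos: [427.6, 382.9, 228.5]
orientation: [-0.0, -0.096, 0.995, -0.0]
ft_force: [0.3, 0.0, 0.2]
grip_width: 85.3
grasp_force: 0.0
```

```bash
cat >> h.py <<'E'
def roofmask(p,x,y,z):
    a=p['img'].astype(int); u=proj(p,[x,y,z])[0]; best=None
    for d in models.outline_of(p,'roof'):
        m=d['pixels']; c=np.argwhere(m)[:,::-1].mean(0)
        if best is None or np.linalg.norm(c-u)<best[0]: best=(np.linalg.norm(c-u),m.astype(np.uint8),d['confidence'])
    if best is None: return None
    k=cv2.dilate(best[1],np.ones((9,9),np.uint8)); w=((redmask(p)>0)|((a.min(2)>150)&(a[...,0]-a[...,2]<60)))&(k>0)
    pts=np.argwhere(w|(best[1]>0))[:,::-1]; h=np.zeros_like(k); cv2.fillPoly(h,[cv2.convexHull(pts.astype(np.int32))],1)
    h2=np.zeros_like(k); cv2.fillPoly(h2,[cv2.convexHull(np.argwhere(best[1])[:,::-1].astype(np.int32))],1)
    return h,h2,best[0],best[2]
E
python3 - <<'E'
from h import *
p=imaging.grab_frame('wrist'); o=bot.get_obs(); print(o['ee_pos'])
r=roofmask(p,426,383,15); print(r[2:])
im=p['img'][:,:,::-1].copy()
for h,c in zip(r[:2],((0,255,0),(255,0,0))):
    v,e=fit([p],RF,(426,383,11),masks=[h]); print(v,e)
    cv2.polylines(im,[cv2.convexHull(proj(p,place(RF,v[0],v[1],np.radians(v[2]))).astype(np.int32))],True,c)
u=proj(p,[426,383,15])[0].astype(int); cv2.imwrite('pics/w10.png',cv2.resize(im[max(u[1]-90,0):u[1]+90,u[0]-90:u[0]+90],(600,600)))
a=np.radians(v[2]); goto(v[0]+1.3*np.sin(a),v[1]-1.3*np.cos(a),2,v[2]+90)
E
```

```text
[427.63684149 382.91691367 228.6310983 ]
(np.float64(1.505902817091691), 0.89)
[427.4 384.6   9.3] 0.022
[427.4 384.6   9.3] 0.023
dp [-0.    0.03 22.67] rot [-0.01 -0.01  1.67] q6 -1.14
```

View pics/w10.png

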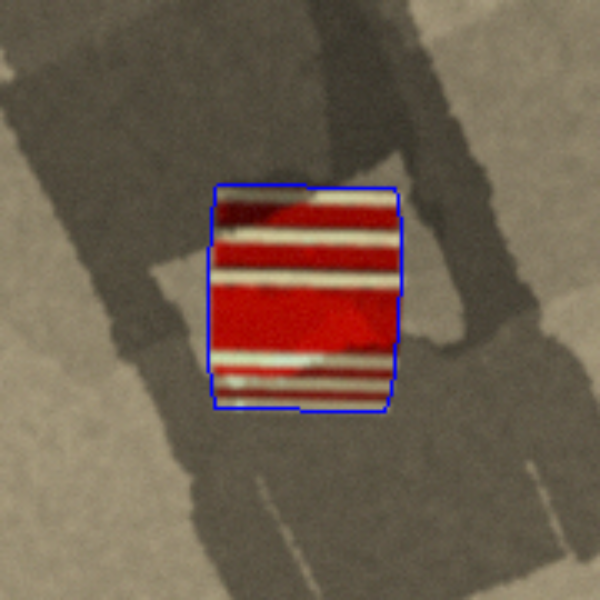

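The fit lies on the roof's outline. Descend and grasp.

{"fn": "drive_tool", "kwargs": {
  "dp": [
    [0, 0, 5],
    [0, 0, 11],
    [0, 0, 16],
    [0, 0, 20],
    [0, 0, 22],
    [0, 0, 22.6],
    [0, 0, 22.6]
  ],
  "delta_rot": [
    [0, 0, 1.7],
    [0, 0, 1.7],
    [0, 0, 1.7],
    [0, 0, 1.7],
    [0, 0, 1.7],
    [0, 0, 1.7],
    [0, 0, 1.7]
  ],
  "jaw": [-1, -1, -1, -1, -1, -1, -1]
}}

```text
time: 29.55
ee_pos: [427.6, 383.8, 3.1]
orientation: [0.0, -0.081, 0.997, 0.0]
ft_force: [-0.2, -0.4, -0.1]
grip_width: 85.2
grasp_force: 0.0
```

{"fn": "drive_tool", "kwargs": {
  "dp": [
    [0, 0, 0],
    [0, 0, 0],
    [0, 0, 0],
    [0, 0, 0],
    [0, 0, -2],
    [0, 0, -8],
    [0, 0, -14],
    [0, 0, -18],
    [0, 0, -18]
  ],
  "delta_rot": [
    [0, 0, 0],
    [0, 0, 0],
    [0, 0, 0],
    [0, 0, 0],
    [0, 0, 0],
    [0, 0, 0],
    [0, 0, 0],
    [0, 0, 0],
    [0, 0, 0]
  ],
  "jaw": [1, 1, 1, 1, 1, 1, 1, 1, 1]
}}

```text
time: 30.68
ee_pos: [428.6, 385.0, 186.7]
orientation: [0.003, -0.082, 0.997, 0.002]
ft_force: [0.3, 0.8, -1.0]
grip_width: 63.1
grasp_force: 66.2
```

```bash
python3 - <<'E'
from h import *
imaging.grab_frame('wrist');imaging.grab_frame('wrist')
p=imaging.grab_frame('wrist'); o,R=tool(); T=o['ee_pos']; print(T,o['grip_width'])
r=roofmask(p,T[0],T[1],T[2]+15)
for b in(2,5):
    Q=np.array(RF,float); Q[:,2]+=T[2]-b
    v,e=fit([p],Q,(T[0],T[1],9.3),masks=[r[0]]); print(b,v,e,v[:2]-T[:2])
goto(577.4,-9.7,180,93.1);goto(577.4,-9.7,115,93.1)
E
```

```text
[426.75046426 383.60551561 182.2985195 ] 63.02138519782429
2 [426.  384.9   9.6] 0.015 [-0.75046426  1.29448439]
5 [427.  384.9   9.4] 0.049 [0.24953574 1.29448439]
dp [ -8.49 -41.25   0.2 ] rot [-0.05 -0.08  6.25] q6 -1.11
dp [ -8.5  -41.24   6.7 ] rot [-0.05 -0.08  6.25] q6 -1.11
```

{"fn": "drive_tool", "kwargs": {
  "dp": [
    [-8.5, -41.2, 0],
    [-8.5, -41.2, 0],
    [-8.5, -41.2, 0],
    [-8.5, -41.2, 0],
    [-8.5, -41.2, 0],
    [-8.5, -41.2, 0],
    [-8.5, -41.2, 0],
    [-8.5, -41.2, 3],
    [-8.5, -41.2, 5.5],
    [-8.5, -41.2, 5.5]
  ],
  "delta_rot": [
    [0, 0, 6.2],
    [0, 0, 6.2],
    [0, 0, 6.2],
    [0, 0, 6.2],
    [0, 0, 6.2],
    [0, 0, 6.2],
    [0, 0, 6.2],
    [0, 0, 6.2],
    [0, 0, 6.2],
    [0, 0, 6.2]
  ],
  "jaw": [1, 1, 1, 1, 1, 1, 1, 1, 1, 1]
}}

```text
time: 32.12
ee_pos: [576.2, -8.7, 125.3]
orientation: [-0.003, -0.027, 1.0, 0.0]
ft_force: [-0.1, -0.3, 0.1]
grip_width: 63.5
grasp_force: 66.3
```

```bash
python3 -c "
from h import *
imaging.grab_frame('wrist');imaging.grab_frame('wrist');imaging.grab_frame('wrist');print(bot.get_obs()['ee_pos']);goto(577.8,-9.7,104,93.1)"
```

```text
[578.25485238  -8.67843203 128.29007179]
dp [ 0.05 -0.1   2.43] rot [-0.    0.02  0.06] q6 -1.74
```

{"fn": "drive_tool", "kwargs": {
  "dp": [
    [0, -0.1, 1],
    [0, -0.1, 2],
    [0, -0.1, 2.4],
    [0, -0.1, 2.4],
    [0, -0.1, 2.4]
  ],
  "delta_rot": [
    [0, 0, 0],
    [0, 0, 0],
    [0, 0, 0],
    [0, 0, 0],
    [0, 0, 0]
  ],
  "jaw": [1, 1, 1, 1, 1]
}}

```text
time: 32.9
ee_pos: [578.1, -9.8, 103.9]
orientation: [0.0, -0.027, 1.0, -0.0]
ft_force: [0.7, 0.6, -0.9]
grip_width: 63.1
grasp_force: 66.3
```

{"fn": "drive_tool", "kwargs": {
  "dp": [
    [0, 0, 0.1],
    [0, 0, 0.15],
    [0, 0, 0.15],
    [0, 0, 0.15]
  ],
  "delta_rot": [
    [0, 0, 0],
    [0, 0, 0],
    [0, 0, 0],
    [0, 0, 0]
  ],
  "jaw": [1, 1, 1, 1]
}}

```text
time: 33.4
ee_pos: [578.0, -9.8, 102.3]
orientation: [-0.0, -0.027, 1.0, 0.0]
ft_force: [-0.1, 0.1, -0.5]
grip_width: 63.1
grasp_force: 66.3
```

{"fn": "drive_tool", "kwargs": {
  "dp": [
    [0, 0, 0.05],
    [0, 0, 0.1],
    [0, 0, 0.1]
  ],
  "delta_rot": [
    [0, 0, 0],
    [0, 0, 0],
    [0, 0, 0]
  ],
  "jaw": [1, 1, 1]
}}

```text
time: 33.78
ee_pos: [578.1, -9.8, 102.0]
orientation: [0.0, -0.027, 1.0, 0.0]
ft_force: [-4.3, 1.0, 13.0]
grip_width: 62.9
grasp_force: 68.1
```

{"fn": "drive_tool", "kwargs": {
  "dp": [
    [0, 0, -0.05],
    [0, 0, -0.05],
    [0, 0, -0.05],
    [0, 0, -0.05],
    [0, 0, -0.5],
    [0, 0, -4],
    [0, 0, -10],
    [0, 0, -13],
    [0, 0, -13],
    [0, 0, -13]
  ],
  "delta_rot": [
    [0, 0, 0],
    [0, 0, 0],
    [0, 0, 0],
    [0, 0, 0],
    [0, 0, 0],
    [0, 0, 0],
    [0, 0, 0],
    [0, 0, 0],
    [0, 0, 0],
    [0, 0, 0]
  ],
  "jaw": [1, -1, -1, -1, -1, -1, -1, -1, -1, -1]
}}

```text
time: 35.02
ee_pos: [577.6, -9.7, 230.8]
orientation: [-0.0, -0.027, 1.0, 0.0]
ft_force: [1.1, 0.2, 0.6]
grip_width: 85.2
grasp_force: 0.0
```

```bash
python3 - <<'E'
from h import *
imaging.grab_frame('wrist')
p=imaging.grab_frame('wrist'); ps=imaging.grab_frame('scene'); print(bot.get_obs()['time'],bot.get_obs()['ee_pos'])
for n in(p,ps): print([(np.round(d['location'],1).tolist(),round(d['confidence'],2)) for t in('plunger_pad','roof') for d in models.tip_of(n,t)])
a=p['img'][:,:,::-1][20:276,128:384]; u=proj(ps,[577,-9,60])[0].astype(int); b=ps['img'][u[1]-48:u[1]+48,u[0]-48:u[0]+48,::-1]
cv2.imwrite('pics/w11.png',np.hstack([cv2.resize(a,(400,400)),cv2.resize(b,(400,400),interpolation=cv2.INTER_CUBIC)]))
E
```

```text
35.175 [577.49739831  -9.75055374 230.21465389]
[([460.4, -13.0, 58.9], 0.75), ([575.4, -6.5, 96.5], 0.82)]
[([460.2, -14.8, 63.0], 0.82), ([575.9, -11.7, 101.9], 0.89), ([461.4, -12.7, 63.2], 0.65), ([246.4, -297.4, 3.1], 0.26)]
```

View pics/w11.png

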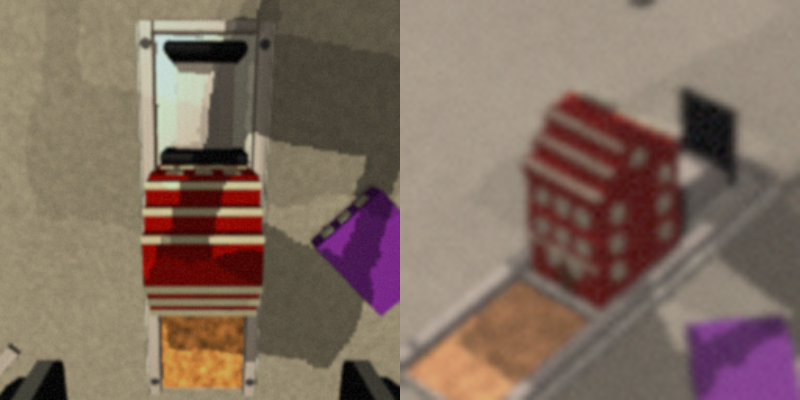

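The house stands square and complete. In the left view the paddle is at (205,50). I go behind it with the fingers shut.

```bash
python3 -c "
from h import *
goto(425,-15,230,93);goto(425,-15,52,93)"
```

```text
dp [15.29  0.32  0.09] rot [ 0.01 -0.05  0.15] q6 -1.75
dp [15.27  0.31 17.89] rot [ 0.01 -0.05  0.15] q6 -1.75
```

{"fn": "drive_tool", "kwargs": {
  "dp": [
    [6, 0.2, 0],
    [12, 0.3, 0],
    [15.3, 0.3, 0],
    [15.3, 0.3, 0],
    [15.3, 0.3, 5],
    [15.3, 0.3, 11],
    [15.3, 0.3, 16],
    [15.3, 0.3, 17.9],
    [15.3, 0.3, 17.9],
    [15.3, 0.3, 17.9]
  ],
  "delta_rot": [
    [0, 0, 0],
    [0, 0, 0],
    [0, 0, 0],
    [0, 0, 0],
    [0, 0, 0],
    [0, 0, 0],
    [0, 0, 0],
    [0, 0, 0],
    [0, 0, 0],
    [0, 0, 0]
  ],
  "jaw": [1, 1, 1, 1, 1, 1, 1, 1, 1, 1]
}}

```text
time: 36.62
ee_pos: [426.0, -15.3, 52.8]
orientation: [0.001, -0.027, 1.0, -0.0]
ft_force: [0.1, 0.2, -0.0]
grip_width: -0.3
grasp_force: 0.0
```

{"fn": "drive_tool", "kwargs": {
  "dp": [
    [-0.5, 0, 0],
    [-1, 0, 0],
    [-1.4, 0, 0],
    [-1.8, 0, 0],
    [-2.2, 0, 0],
    [-2.6, 0, 0],
    [-3, 0, 0],
    [-3.4, 0, 0],
    [-3.8, 0, 0],
    [-4.2, 0, 0]
  ],
  "delta_rot": [
    [0, 0, 0],
    [0, 0, 0],
    [0, 0, 0],
    [0, 0, 0],
    [0, 0, 0],
    [0, 0, 0],
    [0, 0, 0],
    [0, 0, 0],
    [0, 0, 0],
    [0, 0, 0]
  ],
  "jaw": [1, 1, 1, 1, 1, 1, 1, 1, 1, 1]
}}

```text
time: 37.88
ee_pos: [465.7, -12.9, 52.1]
orientation: [-0.001, -0.028, 1.0, 0.0]
ft_force: [-8.1, -4.0, 5.7]
grip_width: 0.3
grasp_force: 4.3
```

{"fn": "drive_tool", "kwargs": {
  "dp": [
    [-0.4, 0, 0],
    [-0.8, 0, 0],
    [-1.2, 0, 0],
    [-1.6, 0, 0],
    [-2, 0, 0],
    [-2.4, 0, 0],
    [-2.8, 0, 0],
    [-3.2, 0, 0],
    [-3.6, 0, 0],
    [-4, 0, 0]
  ],
  "delta_rot": [
    [0, 0, 0],
    [0, 0, 0],
    [0, 0, 0],
    [0, 0, 0],
    [0, 0, 0],
    [0, 0, 0],
    [0, 0, 0],
    [0, 0, 0],
    [0, 0, 0],
    [0, 0, 0]
  ],
  "jaw": [1, 1, 1, 1, 1, 1, 1, 1, 1, 1]
}}

```text
time: 39.12
ee_pos: [505.0, -10.9, 52.0]
orientation: [-0.002, -0.028, 1.0, -0.0]
ft_force: [-11.2, -6.3, 8.1]
grip_width: 0.1
grasp_force: 6.0
```

{"fn": "drive_tool", "kwargs": {
  "dp": [
    [-0.3, 0, 0],
    [-0.6, 0, 0],
    [-0.9, 0, 0],
    [-1.2, 0, 0],
    [-1.5, 0, 0],
    [-1.8, 0, 0],
    [-1.8, 0, 0]
  ],
  "delta_rot": [
    [0, 0, 0],
    [0, 0, 0],
    [0, 0, 0],
    [0, 0, 0],
    [0, 0, 0],
    [0, 0, 0],
    [0, 0, 0]
  ],
  "jaw": [1, 1, 1, 1, 1, 1, 1]
}}

```text
time: 40.0
ee_pos: [523.3, -10.0, 51.9]
orientation: [-0.002, -0.028, 1.0, -0.0]
ft_force: [-9.3, -6.4, 5.1]
grip_width: 0.1
grasp_force: 4.8
```

{"fn": "drive_tool", "kwargs": {
  "dp": [
    [-0.2, 0, 0],
    [-0.4, 0, 0],
    [-0.5, 0, 0],
    [-0.5, 0, 0]
  ],
  "delta_rot": [
    [0, 0, 0],
    [0, 0, 0],
    [0, 0, 0],
    [0, 0, 0]
  ],
  "jaw": [1, 1, 1, 1]
}}

```text
time: 40.5
ee_pos: [527.3, -9.7, 51.9]
orientation: [-0.003, -0.028, 1.0, -0.0]
ft_force: [-14.0, -8.1, 9.1]
grip_width: 0.1
grasp_force: 7.2
```

{"fn": "drive_tool", "kwargs": {
  "dp": [
    [-0.1, 0, 0],
    [-0.2, 0, 0],
    [-0.2, 0, 0],
    [-0.2, 0, 0]
  ],
  "delta_rot": [
    [0, 0, 0],
    [0, 0, 0],
    [0, 0, 0],
    [0, 0, 0]
  ],
  "jaw": [1, 1, 1, 1]
}}

```text
time: 41.0
ee_pos: [527.4, -9.6, 51.8]
orientation: [-0.004, -0.028, 1.0, 0.0]
ft_force: [-23.3, -8.6, 16.4]
grip_width: 0.1
grasp_force: 12.3
```

At the stop. Retreat and let it spring home.

{"fn": "drive_tool", "kwargs": {
  "dp": [
    [0.5, 0, 0],
    [1.5, 0, 0],
    [2.5, 0, 0],
    [3.5, 0, 0],
    [5, 0, 0],
    [6.5, 0, 0],
    [8, 0, 0],
    [9.5, 0, 0],
    [10.8, 0, 0],
    [10.8, 0, 0]
  ],
  "delta_rot": [
    [0, 0, 0],
    [0, 0, 0],
    [0, 0, 0],
    [0, 0, 0],
    [0, 0, 0],
    [0, 0, 0],
    [0, 0, 0],
    [0, 0, 0],
    [0, 0, 0],
    [0, 0, 0]
  ],
  "jaw": [1, 1, 1, 1, 1, 1, 1, 1, 1, 1]
}}

```text
time: 42.25
ee_pos: [423.1, -15.2, 52.3]
orientation: [-0.0, -0.027, 1.0, 0.0]
ft_force: [0.6, 0.8, -0.3]
grip_width: -0.1
grasp_force: 0.0
```

{"fn": "drive_tool", "kwargs": {
  "dp": [
    [0, 0, -5],
    [0, 0, -10],
    [0, 0, -16],
    [0, 0, -18],
    [0, 0, -18],
    [0, 0, -18]
  ],
  "delta_rot": [
    [0, 0, 0],
    [0, 0, 0],
    [0, 0, 0],
    [0, 0, 0],
    [0, 0, 0],
    [0, 0, 0]
  ],
  "jaw": [1, 1, 1, 1, 1, 1]
}}

```text
time: 43.0
ee_pos: [423.8, -15.2, 231.5]
orientation: [-0.001, -0.027, 1.0, 0.0]
ft_force: [-0.2, 1.3, 0.4]
grip_width: -0.2
grasp_force: 0.0
```

```bash
python3 - <<'E'
from h import *
pt=imaging.grab_frame('top'); ps=imaging.grab_frame('scene'); print(bot.get_obs()['time'],bot.get_obs()['ee_pos'])
for n in(pt,ps): print([(t,np.round(d['location'],1).tolist(),round(d['confidence'],2)) for t in('plunger_pad','roof','ground_floor') for d in models.tip_of(n,t)[:1]])
out=[]
for p,r in((pt,60),(ps,60)):
    u=proj(p,[610,-9,60])[0].astype(int); out.append(cv2.resize(p['img'][u[1]-r:u[1]+r,u[0]-r:u[0]+r,::-1],(400,400),interpolation=cv2.INTER_CUBIC))
cv2.imwrite('pics/w12.png',np.hstack(out))
E
```

```text
43.1 [423.61099071 -15.1674401  231.182351  ]
[('roof', [650.5, -8.9, 97.7], 0.87), ('ground_floor', [649.4, -5.8, 8.0], 0.47)]
[('plunger_pad', [458.0, -15.6, 63.1], 0.68), ('roof', [653.5, -7.2, 101.8], 0.58)]
```

View pics/w12.png

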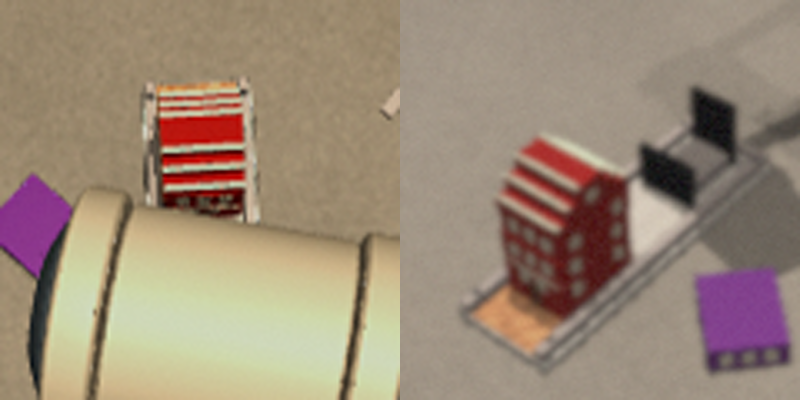

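The house stands whole and square in the bay at (570,230) in the right view, and the plunger is home at (710,125).

```bash
python3 -c "
from workcell import bot
print(bot.finish_job())"
```

```text
the job is handed in; nothing more can be done
None
```

I built the house (ground floor, both storey tins on the counter, then the roof), pushed it into the delivery bay in one piece and handed the job in at about 43 s. The last pictures showed it squarely stacked in the bay with the plunger back home; `finish_job()` returned no verdict.

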